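Show every jar all round to the pantry scanner

TASK

First clear the scanner's foot: stand each mill that is on it upright on the dark wooden board. Then take the things to be read in this order, passing over any that is absent: spice jar, honey jar, green canister; hold each upright over the cross at the height of the scanner's window, label to the window, for about a second, then turn it anticlockwise seen from above by a third of a turn and hold, and by another third and hold, and stand it upright on the cork mat. Leave the low tin, garlic and lemon where they are and do not knock the scanner.

Things in the scene. Friction and masses are not known exactly. Their poses are not given: they have to be found in the camera images.
- spot (a point): Point straight above the black cross on the foot of the white scanner, level with the scanner's window: 135 mm above the worktop, 120 mm above the foot's top. x points from the cross to the window, z up.
- window (a point): Centre of the scanner's dark window, 100 mm beyond the spot along x, same axes; the window looks along -x, at the spot.
- mat_top (a point): Centre of the top of the cork mat, 200 (x) x 240 (y) mm, 4 mm thick, fixed on the hob; its top is 9 mm above the worktop. z up.
- board_top (a point): Centre of the top of the dark wooden board, 80 (x) x 220 (y) mm, 12 mm thick, fixed on the worktop in front of the hob; its top is 12 mm above the worktop. z up.
- mill_a_centre (a point): Glass salt mill, pale contents, 172 mm tall, 0.28 kg, standing on the scanner's foot if present (None when absent): glass body 50 mm across, black round top 58 mm across from 127 to 172 mm up (grasp it there, about 150 mm up; it does not turn). The point is on its axis, 86 mm above its base; z up.
- mill_a: The same mill, origin at the centre of its underside.
- mill_b_centre (a point): Glass pepper mill, dark contents, 172 mm tall, 0.28 kg, standing on the scanner's foot if present (None when absent): glass body 50 mm across, black round top 58 mm across from 127 to 172 mm up (grasp it there, about 150 mm up; it does not turn). The point is on its axis, 86 mm above its base; z up.
- mill_b: The same mill, origin at the centre of its underside.
- spice_side1 (a point): The one spice jar that stands alone on the worktop or mat (the others are in the carousel): round glass jar with a black cap, 108 mm tall; glass 40 mm across up to 80 mm, cap 44 mm across from 78 to 108 mm up; 0.1 kg; rectangular label on one side. A frame on its upright axis, half-way up, z up; x points out through side 1, the middle of its label. Grasp it by the cap, about 92 mm up, at any yaw. None when absent.
- spice_side2 (a point): The small spice jar. A frame on its upright axis, half-way up, z up; x points out through side 2, a third of a turn clockwise from the label seen from above (so it comes round to face where the label faced when the thing is turned 120 degrees anticlockwise).
- spice_side3 (a point): The small spice jar. A frame on its upright axis, half-way up, z up; x points out through side 3, two thirds of a turn clockwise from the label seen from above.
- spice: The small spice jar, origin at the centre of its underside.
- honey_side1 (a point): Honey jar: round, 61 mm across, 95 mm tall, 0.55 kg (heavy base), lid 61 mm across at 84 to 95 mm up; label with a honeycomb picture on its front (a plain printed label on the back does not count). A frame on its upright axis, half-way up, z up; x points out through side 1, the middle of its label. Grasp it across the body, 70 to 75 mm up, at any yaw.
- honey_side2 (a point): The honey jar. A frame on its upright axis, half-way up, z up; x points out through side 2, a third of a turn clockwise from the label seen from above (so it comes round to face where the label faced when the thing is turned 120 degrees anticlockwise).
- honey_side3 (a point): The honey jar. A frame on its upright axis, half-way up, z up; x points out through side 3, two thirds of a turn clockwise from the label seen from above.
- honey: The honey jar, origin at the centre of its underside.
- canister_side1 (a point): Dark green round canister, 70 mm across, 115 mm tall, 0.25 kg, its lid fixed on; light lettering on one side is its label. A frame on its upright axis, half-way up, z up; x points out through side 1, the middle of its label. Grasp it by the round knob on the lid: 20 mm across, from 102 to 115 mm up; lid top at about 102 mm. Any yaw. None when absent.
- canister_side2 (a point): The green canister. A frame on its upright axis, half-way up, z up; x points out through side 2, a third of a turn clockwise from the label seen from above (so it comes round to face where the label faced when the thing is turned 120 degrees anticlockwise).
- canister_side3 (a point): The green canister. A frame on its upright axis, half-way up, z up; x points out through side 3, two thirds of a turn clockwise from the label seen from above.
- canister: The green canister, origin at the centre of its underside.
- tuna_tin: Bystander: low tin, 76 mm across, 58 mm tall; leave it where it is.
- garlic: Bystander: garlic bulb, 60 mm across, 58 mm tall, near the tiled side wall, whose face is at about y = -0.4 m; leave it where it is.
- lemon: Bystander: lemon, 78 x 55 x 56 mm; leave it where it is.
- scanner: The white scanner, fixed on the hob (5 mm above the worktop); origin at its underside, under the cross, x towards the window. Flat foot 10 mm high, 105 x 130 mm round the cross and 60 mm wide behind it, ends 50 mm in front of and 145 mm behind the cross. Head 84 mm wide, 40 mm deep, on a post behind the window; its top is 163 mm above the underside. Do not knock it.

How it is judged:
On the way, in this order (a step that is already met when the one before it is completed fails the run):
1. every mill that stood on the scanner's foot stands upright and released on the wooden board (x of mill_a_centre in the frame of board_top between -0.04 and 0.04 m and y of mill_a_centre in the frame of board_top between -0.11 and 0.11 m and angle between each of mill_a_centre, mill_b_centre's own z axis and vertical below 0.15 rad and z of each of mill_a_centre, mill_b_centre in the frame of board_top below 0.095 m and linear speed of each of mill_a, mill_b below 0.05 m/s and contact force between each of mill_a, mill_b and the fingers below 0.3 N and x of mill_b_centre in the frame of board_top between -0.04 and 0.04 m and y of mill_b_centre in the frame of board_top between -0.11 and 0.11 m), for 0.3 s.
2. the small spice jar is held still and upright over the cross at window height, label facing the window (horizontal distance between spice_side1 and spot below 0.025 m and z of spice_side1 in the frame of spot between -0.025 and 0.025 m and angle between spice_side1's own z axis and vertical below 0.2 rad and angle between the x axis of spice_side1 and the x axis of window, either way round below 0.3 rad and x of window in the frame of spice_side1 above 0.05 m and linear speed of spice below 0.04 m/s and angular speed of spice below 0.4 rad/s), for 0.4 s.
3. the small spice jar is held still and upright over the cross at window height, side 2 (a third of a turn on) facing the window (horizontal distance between spice_side2 and spot below 0.025 m and z of spice_side2 in the frame of spot between -0.025 and 0.025 m and angle between spice_side2's own z axis and vertical below 0.2 rad and angle between the x axis of spice_side2 and the x axis of window, either way round below 0.3 rad and x of window in the frame of spice_side2 above 0.05 m and linear speed of spice below 0.04 m/s and angular speed of spice below 0.4 rad/s), for 0.4 s.
4. the small spice jar is held still and upright over the cross at window height, side 3 (two thirds of a turn on) facing the window (horizontal distance between spice_side3 and spot below 0.025 m and z of spice_side3 in the frame of spot between -0.025 and 0.025 m and angle between spice_side3's own z axis and vertical below 0.2 rad and angle between the x axis of spice_side3 and the x axis of window, either way round below 0.3 rad and x of window in the frame of spice_side3 above 0.05 m and linear speed of spice below 0.04 m/s and angular speed of spice below 0.4 rad/s), for 0.4 s.
5. the honey jar is held still and upright over the cross at window height, label facing the window (horizontal distance between honey_side1 and spot below 0.025 m and z of honey_side1 in the frame of spot between -0.025 and 0.025 m and angle between honey_side1's own z axis and vertical below 0.2 rad and angle between the x axis of honey_side1 and the x axis of window, either way round below 0.3 rad and x of window in the frame of honey_side1 above 0.05 m and linear speed of honey below 0.04 m/s and angular speed of honey below 0.4 rad/s), for 0.4 s.
6. the honey jar is held still and upright over the cross at window height, side 2 (a third of a turn on) facing the window (horizontal distance between honey_side2 and spot below 0.025 m and z of honey_side2 in the frame of spot between -0.025 and 0.025 m and angle between honey_side2's own z axis and vertical below 0.2 rad and angle between the x axis of honey_side2 and the x axis of window, either way round below 0.3 rad and x of window in the frame of honey_side2 above 0.05 m and linear speed of honey below 0.04 m/s and angular speed of honey below 0.4 rad/s), for 0.4 s.
7. the honey jar is held still and upright over the cross at window height, side 3 (two thirds of a turn on) facing the window (horizontal distance between honey_side3 and spot below 0.025 m and z of honey_side3 in the frame of spot between -0.025 and 0.025 m and angle between honey_side3's own z axis and vertical below 0.2 rad and angle between the x axis of honey_side3 and the x axis of window, either way round below 0.3 rad and x of window in the frame of honey_side3 above 0.05 m and linear speed of honey below 0.04 m/s and angular speed of honey below 0.4 rad/s), for 0.4 s.
8. the green canister is held still and upright over the cross at window height, label facing the window (horizontal distance between canister_side1 and spot below 0.025 m and z of canister_side1 in the frame of spot between -0.025 and 0.025 m and angle between canister_side1's own z axis and vertical below 0.2 rad and angle between the x axis of canister_side1 and the x axis of window, either way round below 0.3 rad and x of window in the frame of canister_side1 above 0.05 m and linear speed of canister below 0.04 m/s and angular speed of canister below 0.4 rad/s), for 0.4 s.
9. the green canister is held still and upright over the cross at window height, side 2 (a third of a turn on) facing the window (horizontal distance between canister_side2 and spot below 0.025 m and z of canister_side2 in the frame of spot between -0.025 and 0.025 m and angle between canister_side2's own z axis and vertical below 0.2 rad and angle between the x axis of canister_side2 and the x axis of window, either way round below 0.3 rad and x of window in the frame of canister_side2 above 0.05 m and linear speed of canister below 0.04 m/s and angular speed of canister below 0.4 rad/s), for 0.4 s.
10. the green canister is held still and upright over the cross at window height, side 3 (two thirds of a turn on) facing the window (horizontal distance between canister_side3 and spot below 0.025 m and z of canister_side3 in the frame of spot between -0.025 and 0.025 m and angle between canister_side3's own z axis and vertical below 0.2 rad and angle between the x axis of canister_side3 and the x axis of window, either way round below 0.3 rad and x of window in the frame of canister_side3 above 0.05 m and linear speed of canister below 0.04 m/s and angular speed of canister below 0.4 rad/s), for 0.4 s.
At the end, for the whole second after the job is handed in: Each mill present stands on the wooden board and each jar and canister present on the cork mat: axis within the outline, tilt under 0.15 rad, at rest, released. Shown sides: axis within 25 mm of the cross, middle within 25 mm of window height, tilt under 0.2, facing within 0.3 rad (all of step 1 and x of spice_side1 in the frame of mat_top between -0.1 and 0.1 m and y of spice_side1 in the frame of mat_top between -0.12 and 0.12 m and angle between each of spice_side1, honey_side1, canister_side1's own z axis and vertical below 0.15 rad and z of spice_side1 in the frame of mat_top below 0.064 m and linear speed of each of spice, honey, canister below 0.03 m/s and x of honey_side1 in the frame of mat_top between -0.1 and 0.1 m and y of honey_side1 in the frame of mat_top between -0.12 and 0.12 m and z of honey_side1 in the frame of mat_top below 0.0575 m and x of canister_side1 in the frame of mat_top between -0.1 and 0.1 m and y of canister_side1 in the frame of mat_top between -0.12 and 0.12 m and z of canister_side1 in the frame of mat_top below 0.0675 m); the robot touches nothing.
It fails at once if the low tin is shifted by more than 40 mm (distance of tuna_tin from where it was at the start of the episode above 0.04 m).
It fails at once if the garlic bulb is shifted by more than 40 mm (distance of garlic from where it was at the start of the episode above 0.04 m).
It fails at once if the lemon is shifted by more than 40 mm (distance of lemon from where it was at the start of the episode above 0.04 m).
It fails at once if the scanner is struck or pushed hard (contact force between scanner and the arm above 15 N).
It fails at once if the scanner is struck or pushed hard with the fingers (contact force between scanner and the fingers above 15 N).
Of mill_a, mill_b only 1 to 2 are there at a start; the rules pass over those that are not, and their reading is None.
Of spice, canister only 1 to 2 are there at a start; the rules pass over those that are not, and their reading is None.
At some moment in a run one of honey may be knocked a few centimetres aside while the robot is not near it.
It also fails if it takes over 210 s, if anything falls off the work surface, if the arm or the gripper's body presses on something with over 40 N, if the wrist force passes 120 N, or if a joint passes its speed limit or range.

ROBOT

A 6-joint arm with a two-finger parallel gripper is mounted at the origin on a cart in front of the work surface, level with it; the furniture and walls round the work are solid. World frame = base frame: x ahead of the robot, y to its left, z up, the work surface at z = 0. Lengths are in m, angles in rad, forces in N, time in s.
With the tool pointing down it reaches from about 0.375 to 0.75 m from the base axis. Payload 9 kg.
Tool frame: the origin (TCP) lies at the very end of the fingers, on their centre line; the grasp point (between the pads) lies 19 mm behind it (manip.tcp_to_grasp is the distance from the TCP to the grasp point, in m); z points along the fingers, y is the direction in which the jaws open and shut (so a half turn about z gives the same grasp; the last joint's range is limited). The gripper opens to 85 mm and grips with 20 to 120 N. Pads are 22 mm wide; open, the fingers measure 114 mm over their backs; the gripper's body (76 mm by 85 mm) begins 54 mm behind the grasp point. The pads swing forward as they close: fully open they stand 13 mm farther back than shut.
Start: joints at [0.971, 0.104, 0.097, 1.564, 0, 1.353], TCP at [0.224, 0.557, 0.231] pointing down, gripper open.
Joint ranges: [-2.99, 2.99], [-0.84, 1.86], [-1.1, 1.16], [-1.84, 2.11], [-1.51, 1.56], [-3.14, 3.14]. Speed limits (rad/s): [2.22, 2.22, 2.57, 3.14, 3.14, 3.14].

INTERFACE

Orientations are given as a unit quaternion [w, x, y, z].
In Python, from bench import manip gives the robot as it stands. The module is installed in compiled form; this text tells all that it offers.
- The arm moves only by the tool send_rows, never from a script. Its argument "commands" is a list of rows, each an object of numbers: "grip": the closure, from -1 (fully open) to 1 (shut); "dx", "dy", "dz": the shift along the tool's x, y, z in m; "roll": the turn about the tool's z in rad. A call has 1 to 12 rows; each row shifts and turns the pose as measured when the row begins, along the tool's axes as they then stand; what a row does not reach is not made up. A row lasts 1/8 s, in which the tool goes at most 62.5 mm and 10.7 degrees, less where a joint would pass 70% of its speed; a pose out of reach is approached as far as the arm can. A call is refused whole if a number of a shift passes 0.0625 or a number of a turn 0.188, either way. A call with a gripper value outside its range is refused whole. The fingers move at their own pace and stop on an object; the grip force is fixed at half the most. Time passes only in rows, so rows that do not move let the fingers close. It gives the time, the measured TCP pose, the force and the opening at its end, in the units of the state.
- manip.observe(): the state, without advancing time (a new reading comes with each control period).
- manip.read_camera(name): name is "scene" or "top" or "wrist"; returns a dict with "img" (384x512x3 uint8, red, green, blue), "z_map" (384x512 float32, m along the optical axis (not along the pixel's ray), 0 where there is no reading), "K" (3x3 intrinsics, pixels), "position" and "attitude" of the camera in the world. Camera axes: x right, y up, looking along -z (the intrinsics and any distortion apply to the point x, -y, -z); pixel columns grow to the right and rows downward; lengths in m; the calibration is good to about 2 mm. A picture is of the moment at which its call begins.
- manip.job_done(): hands the job in, once; it reports no verdict.
The state is a dict: "t": time; "joint_pos": joint angles; "qd": joint speeds; "tau": joint torques, N m; "tcp_pos": TCP position; "tool_rot": TCP orientation; "wrist_force": force on the tool from outside, world axes, zero at the start; "torque": the same for the moment, N m; "gripper_width": finger opening in m.
Only numpy, scipy, OpenCV 4.12 (cv2) and the standard library are available. Lean on these libraries where they do the work, as an engineer would, in place of code of your own. Each camera call takes 0.05 s, during which the arm holds its last target.

## Working session

There is one attempt and no reset: what is moved stays moved. The work goes in short steps, Python scripts to look and compute and a tool call to move; the robot and the scene stay as the last step left them, time stands still between calls to the robot, and variables do not carry over. Pictures are saved under pics/ and viewed, and the job is handed in when it is done.

Besides the shell and the picture viewer there is one more tool, called after ">>>" as a command line: name --argument value ..., lists and objects as JSON in quotes. send_rows: Moves the arm, as the interface text tells. Its arguments: {"type":"object","properties":{"commands":{"type":"array"}},"required":["commands"]}

```bash
mkdir -p pics; cat > h.py <<'E'
import numpy as np, cv2
from bench import manip
from scipy.spatial.transform import Rotation as R
def cam(n,save=None):
    c=manip.read_camera(n)
    if save: cv2.imwrite('pics/'+save+'.png',c['img'][:,:,::-1])
    np.savez('last_%s.npz'%n,**{k:np.array(v) for k,v in c.items()})
    return c
def rot(a):
    a=np.array(a)
    if a.shape==(3,3): return a
    return R.from_quat([a[1],a[2],a[3],a[0]]).as_matrix()
def load(n): return dict(np.load('last_%s.npz'%n))
def pt(c,u,v,z=None):
    z=c['z_map'][int(v),int(u)] if z is None else z
    K=c['K'];p=np.array([(u-K[0,2])/K[0,0]*z,-(v-K[1,2])/K[1,1]*z,-z])
    return rot(c['attitude'])@p+c['position']
def ray(c,u,v,h):
    a=pt(c,u,v,1.0);o=np.array(c['position']);d=a-o
    return o+d*(h-o[2])/d[2]
def cloud(c):
    v,u=np.mgrid[0:384,0:512];z=c['z_map'];K=c['K']
    p=np.stack([(u-K[0,2])/K[0,0]*z,-(v-K[1,2])/K[1,1]*z,-z],-1)
    return p@rot(c['attitude']).T+c['position']
E
python3 - <<'E'
from h import *
s=manip.observe();print(s)
for n in ['scene','top','wrist']:
    c=cam(n,n+'0');print(n,c['position'],c['attitude'],c['K'],[k for k in c])
E
```

```text
{'t': 0.0, 'joint_pos': array([ 9.71289509e-01,  1.04716400e-01,  9.64337418e-02,  1.56387751e+00,
       -1.39795424e-05,  1.35306892e+00]), 'qd': array([-9.32746607e-05,  9.47690734e-04, -2.53411208e-03,  6.12883899e-04,
        1.37237072e-03, -1.22663500e-04]), 'tau': array([-4.57297920e-04, -5.56931877e+01,  5.03646111e+01,  1.71806471e-02,
       -3.77356882e-04,  2.60325248e-05]), 'tcp_pos': array([0.22335803, 0.55651115, 0.23049275]), 'tool_rot': array([-2.64539811e-04,  1.89732465e-01,  9.81835590e-01, -6.28554654e-04]), 'wrist_force': array([ 0.3087552 , -0.78875143,  0.00611723]), 'torque': array([-0.01333536,  0.03235491, -0.03411065]), 'gripper_width': 0.08511686572099186}
scene [ 0.04168185 -0.37444028  0.78101979] [ 0.84100268  0.32169768 -0.15712464 -0.40563153] [[348.18812297   0.         255.52774006]
 [  0.         348.18812297 190.21596573]
 [  0.           0.           1.        ]] ['img', 'z_map', 'K', 'position', 'attitude']
top [0.40510151 0.01439385 1.06256208] [ 0.71401719  0.05676765 -0.05249819 -0.6958454 ] [[347.20001504   0.         251.2479615 ]
 [  0.         347.20001504 194.26853934]
 [  0.           0.           1.        ]] ['img', 'z_map', 'K', 'position', 'attitude']
wrist [0.14559771 0.58836686 0.37289233] [ 0.81747689 -0.13630683 -0.09218027  0.55195542] [[265.79947299   0.         258.8241753 ]
 [  0.         265.79947299 192.0158739 ]
 [  0.           0.           1.        ]] ['img', 'z_map', 'K', 'position', 'attitude']
```

View pics/scene0.png

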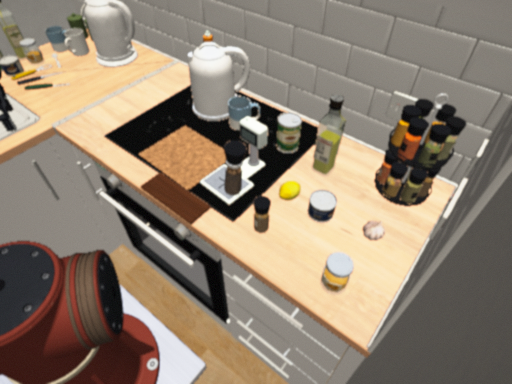

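View pics/top0.png

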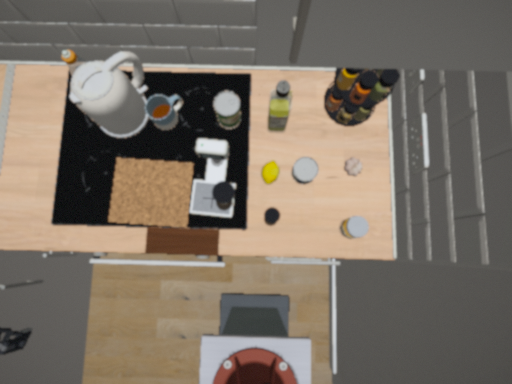

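View pics/wrist0.png

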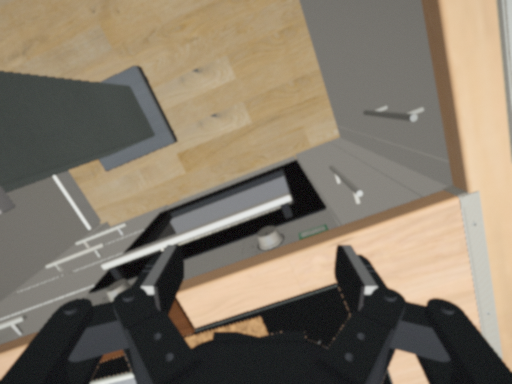

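```bash
python3 - <<'E'
from h import *
c=load('scene');i=c['img'][80:300,130:460,::-1]
a=cv2.resize(i[:130,40:230],None,fx=4,fy=4,interpolation=cv2.INTER_CUBIC);cv2.imwrite('pics/s1.png',a)
a=cv2.resize(c['img'][100:300,230:400,::-1],None,fx=3,fy=3,interpolation=cv2.INTER_CUBIC);cv2.imwrite('pics/s2.png',a)
c=load('top')
a=cv2.resize(c['img'][80:260,100:300,::-1],None,fx=3.3,fy=3.3,interpolation=cv2.INTER_CUBIC);cv2.imwrite('pics/t1.png',a)
E
```

```text
(no output)
```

View pics/s1.png

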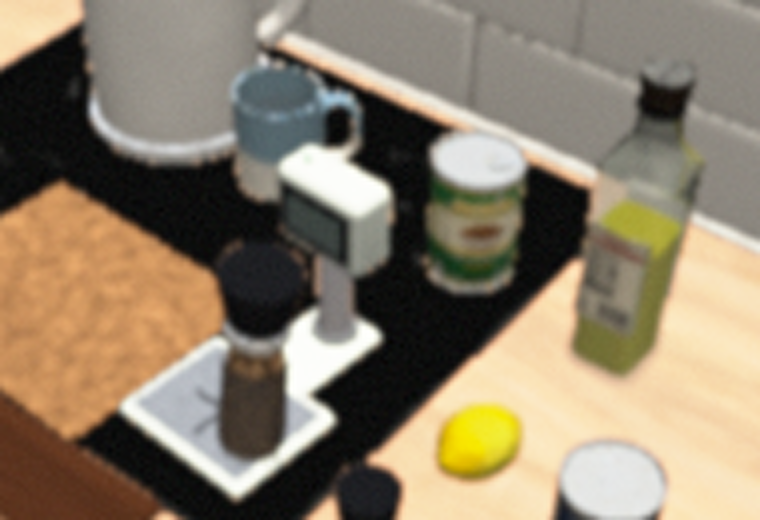

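View pics/s2.png

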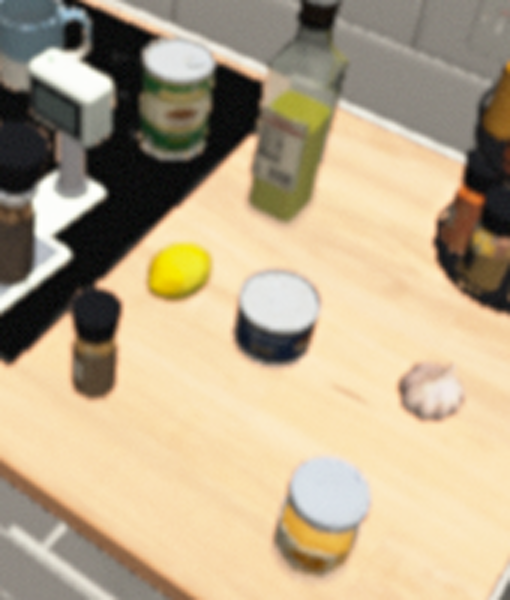

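View pics/t1.png

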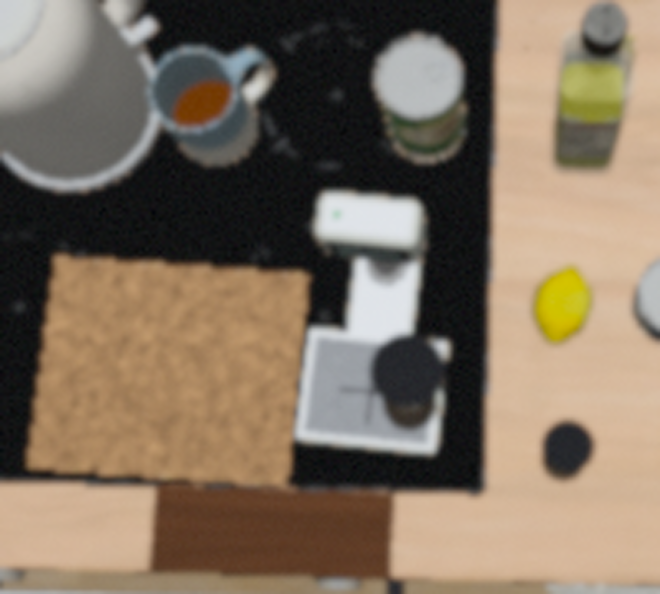

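```bash
python3 - <<'E'
from h import *
np.set_printoptions(precision=4,suppress=True)
c=load('top');P=cloud(c)
def q(u,v):print((u,v),P[v,u])
for p in [(212,196),(222,193),(272,215),(354,226),(305,169),(271,172),(353,166),(211,148),(228,103),(150,190),(182,241)]:q(*p)
def ctr(u0,u1,v0,v1,zlo,zhi):
    p=P[v0:v1,u0:u1].reshape(-1,3);m=(p[:,2]>zlo)&(p[:,2]<zhi)&(c['z_map'][v0:v1,u0:u1].ravel()>0);p=p[m]
    print(len(p),p.min(0),p.max(0),(p.min(0)+p.max(0))/2,np.median(p,0))
print('mill');ctr(205,240,170,215,.165,.2)
print('spice');ctr(258,286,200,230,.095,.125)
print('honey');ctr(335,375,210,245,.08,.11)
print('tin');ctr(290,320,150,190,.05,.075)
print('head');ctr(190,235,130,165,.15,.18)
print('tomato');ctr(210,245,85,135,.1,.2)
# corners scanner foot, t1 coords/3.3+offset
for n,(u,v) in dict(cross=(370,391),fl=(297,440),fr=(437,452),br=(448,340),bl=(308,327)).items():print(n,ray(c,u/3.3+100,v/3.3+80,.015))
for n,(u,v) in dict(fl=(27,468),fr=(293,485),br=(309,270),bl=(54,256)).items():print('mat',n,ray(c,u/3.3+100,v/3.3+80,.009))
for n,(u,v) in dict(fl=(150,567),fr=(391,573),br=(391,491),bl=(158,487)).items():print('board',n,ray(c,u/3.3+100,v/3.3+80,.012))
E
```

```text
(212, 196) [0.5352 0.122  0.1826]
(222, 193) [0.5431 0.0964 0.1856]
(272, 215) [ 0.4976 -0.0366  0.1071]
(354, 226) [ 0.474  -0.2653  0.0953]
(305, 169) [ 0.6423 -0.1351  0.0541]
(271, 172) [ 0.6311 -0.0344  0.052 ]
(353, 166) [ 0.6574 -0.2805  0.0445]
(211, 148) [0.6662 0.132  0.1689]
(228, 103) [0.8179 0.0961 0.1132]
(150, 190) [0.5751 0.3359 0.0062]
(182, 241) [0.4216 0.2272 0.0113]
mill
412 [0.5169 0.0658 0.1789] [0.5749 0.1225 0.1915] [0.5459 0.0941 0.1852] [0.5452 0.0945 0.1856]
spice
208 [ 0.4754 -0.059   0.1031] [ 0.5196 -0.0145  0.1135] [ 0.4975 -0.0367  0.1083] [ 0.4975 -0.0368  0.1069]
honey
386 [ 0.4438 -0.3045  0.0836] [ 0.5029 -0.2462  0.1005] [ 0.4733 -0.2753  0.092 ] [ 0.4729 -0.2741  0.0946]
tin
493 [ 0.6057 -0.1735  0.05  ] [ 0.6795 -0.1016  0.0624] [ 0.6426 -0.1375  0.0562] [ 0.6427 -0.1378  0.0547]
head
484 [0.6493 0.09   0.1507] [0.693  0.1735 0.1727] [0.6711 0.1317 0.1617] [0.6689 0.1302 0.1664]
tomato
536 [0.7802 0.064  0.1   ] [0.8549 0.1366 0.119 ] [0.8175 0.1003 0.1095] [0.8158 0.1001 0.1114]
cross [0.5523 0.1418 0.015 ]
fl [0.5052 0.2069 0.015 ]
fr [0.4975 0.078  0.015 ]
br [0.602  0.0713 0.015 ]
bl [0.6111 0.2022 0.015 ]
mat fl [0.4735 0.4553 0.009 ]
mat fr [0.4643 0.2094 0.009 ]
mat br [0.6671 0.2052 0.009 ]
mat bl [0.6747 0.4477 0.009 ]
board fl [0.3867 0.3345 0.012 ]
board fr [0.3871 0.116  0.012 ]
board br [0.4609 0.119  0.012 ]
board bl [0.4591 0.3324 0.012 ]
```

>>> send_rows --commands '[{"roll":-0.128},{"roll":-0.128},{"roll":-0.128},{"dx":-0.02,"dy":-0.06,"dz":-0.02},{"dx":-0.02,"dy":-0.06,"dz":-0.02},{"dx":-0.03,"dy":-0.06},{"dx":-0.03,"dy":-0.06},{"dx":-0.03,"dy":-0.06},{"dx":-0.03,"dy":-0.05},{"grip":-1}]'

```text
validation failed for argument at $.co...
```

```bash
cat >> h.py <<'E'
def st():
    s=manip.observe();T=rot(s['tool_rot'])
    psi=np.arctan2(T[1,0],T[0,0])
    print('t %.2f tcp'%s['t'],np.round(s['tcp_pos'],4),'yaw %.3f'%psi,'zax',np.round(T[:,2],3),'w %.4f'%s['gripper_width'],'F',np.round(s['wrist_force'],1),'j1 %.2f j6 %.2f'%(s['joint_pos'][0],s['joint_pos'][5]))
    return s,psi,T
def to(x,y,z,yaw=None):
    s,psi,T=st();d=T.T@(np.array([x,y,z])-s['tcp_pos'])
    print('tool delta',np.round(d,4),'roll',None if yaw is None else round(-((yaw-psi+np.pi)%(2*np.pi)-np.pi),3))
E
python3 - <<'E'
from h import *
c=cam('wrist','w1');print(-rot(c['attitude'])[:,2],c['position']);to(.546,.094,.24,np.pi)
E
```

```text
[ 0.30128191 -0.12094943 -0.9458332 ] [0.14561105 0.58838637 0.37299544]
t 0.20 tcp [0.2234 0.5566 0.2308] yaw 2.760 zax [-0.    -0.001 -1.   ] w 0.0856 F [-0.2 -0.3 -0.4] j1 0.97 j6 1.35
tool delta [-0.4717 -0.3091 -0.009 ] roll -0.382
```

View pics/w1.png

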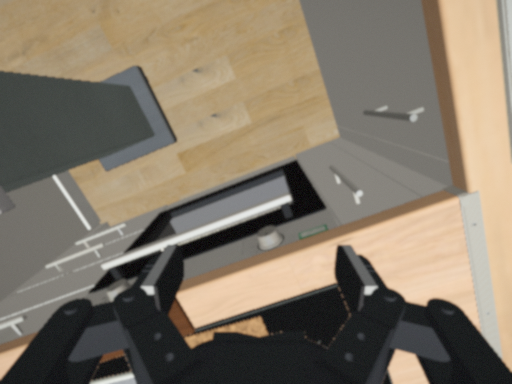

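>>> send_rows --commands '[{"grip":-1,"dx":0,"dy":0,"dz":0,"roll":-0.128}]'

```text
t: 0.32
tcp_pos: [0.2234, 0.5566, 0.2306]
tool_rot: [-0.0, 0.125, 0.992, -0.001]
wrist_force: [-0.5, -0.4, 0.1]
gripper_width: 0.0853
```

All keys are required, so I'll send complete rows.

>>> send_rows --commands '[{"grip":-1,"dx":0,"dy":0,"dz":0,"roll":-0.128},{"grip":-1,"dx":0,"dy":0,"dz":0,"roll":-0.128},{"grip":-1,"dx":-0.03,"dy":-0.06,"dz":-0.02,"roll":0},{"grip":-1,"dx":-0.03,"dy":-0.06,"dz":-0.02,"roll":0},{"grip":-1,"dx":-0.03,"dy":-0.06,"dz":0,"roll":0},{"grip":-1,"dx":-0.03,"dy":-0.06,"dz":0,"roll":0},{"grip":-1,"dx":-0.03,"dy":-0.06,"dz":0,"roll":0},{"grip":-1,"dx":-0.03,"dy":-0.06,"dz":0,"roll":0},{"grip":-1,"dx":-0.03,"dy":-0.06,"dz":0,"roll":0},{"grip":-1,"dx":-0.03,"dy":-0.04,"dz":0,"roll":0},{"grip":-1,"dx":0,"dy":0,"dz":0,"roll":0}]'

```text
t: 1.7
tcp_pos: [0.4562, 0.1262, 0.2658]
tool_rot: [-0.0, -0.009, 1.0, -0.002]
wrist_force: [0.2, 1.6, 0.6]
gripper_width: 0.0856
```

```bash
python3 - <<'E'
from h import *
c=cam('wrist','w1b');to(.546,.094,.24,np.pi)
E
```

```text
t 1.75 tcp [0.4554 0.1275 0.266 ] yaw -3.123 zax [-0.001 -0.004 -1.   ] w 0.0853 F [-0.3  0.4 -0.6] j1 -0.00 j6 -0.02
tool delta [-0.09   -0.0351  0.0261] roll 0.019
```

View pics/w1b.png

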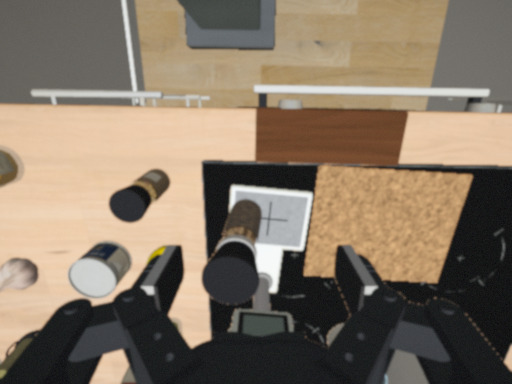

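```bash
python3 - <<'E'
from h import *
c=load('wrist')
a=cv2.resize(c['img'][150:300,60:330,::-1],None,fx=2.9,fy=2.9,interpolation=cv2.INTER_CUBIC);cv2.imwrite('pics/w1c.png',a)
print('cross',ray(c,270,219,.015))
P=cloud(c);p=P[200:306,195:265].reshape(-1,3);p=p[(p[:,2]>.17)&(p[:,2]<.2)];print(len(p),p.min(0),p.max(0),(p.min(0)+p.max(0))/2)
print('board',[ray(c,u,v,.012) for u,v in [(258,108),(406,111),(256,162),(403,164)]])
print('mat',[ray(c,u,v,.009) for u,v in [(317,166),(472,174),(304,276),(443,284)]])
E
```

```text
cross [0.55338406 0.14588301 0.015     ]
2514 [0.51467598 0.06927641 0.17013205] [0.57354824 0.12722853 0.18883607] [0.54411211 0.09825247 0.17948406]
board [array([0.38225585, 0.12378842, 0.012     ]), array([0.38286399, 0.33469583, 0.012     ]), array([0.46043142, 0.12195686, 0.012     ]), array([0.45975425, 0.34525517, 0.012     ])]
mat [array([0.46576815, 0.21565704, 0.009     ]), array([0.47436806, 0.45668508, 0.009     ]), array([0.66623766, 0.21005167, 0.009     ]), array([0.67878533, 0.46115907, 0.009     ])]
```

View pics/w1c.png

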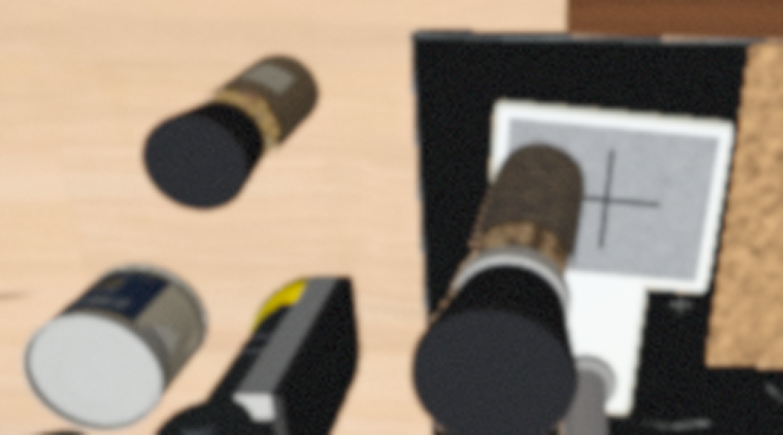

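>>> send_rows --commands '[{"grip":-1,"dx":-0.045,"dy":-0.016,"dz":0,"roll":0.019},{"grip":-1,"dx":-0.045,"dy":-0.016,"dz":0.02,"roll":0},{"grip":-1,"dx":0,"dy":0,"dz":0,"roll":0}]'

```text
t: 2.12
tcp_pos: [0.5464, 0.0988, 0.2456]
tool_rot: [-0.001, -0.001, 1.0, -0.001]
wrist_force: [-1.4, 0.1, 1.1]
gripper_width: 0.0851
```

```bash
python3 - <<'E'
from h import *
c=cam('wrist','w2');to(.545,.095,.146,np.pi)
P=cloud(c);p=P[150:384,150:350].reshape(-1,3);p=p[(p[:,2]>.172)&(p[:,2]<.195)];print(len(p),p.min(0),p.max(0),(p.min(0)+p.max(0))/2)
E
```

```text
t 2.17 tcp [0.5458 0.0994 0.2475] yaw -3.138 zax [ 0.001 -0.003 -1.   ] w 0.0856 F [ 0.2 -0.2  1.4] j1 -0.05 j6 -0.06
tool delta [ 0.0009 -0.0042  0.1015] roll 0.004
3769 [0.51529819 0.06933366 0.17267921] [0.57409156 0.12767426 0.18936749] [0.54469488 0.09850396 0.18102335]
```

View pics/w2.png

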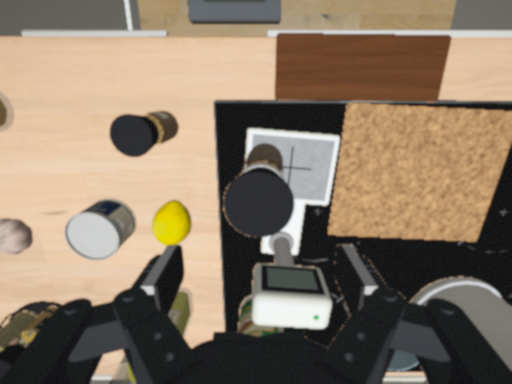

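>>> send_rows --commands '[{"grip":-1,"dx":0.001,"dy":-0.003,"dz":0.03,"roll":0},{"grip":-1,"dx":0,"dy":0,"dz":0.03,"roll":0},{"grip":-1,"dx":0,"dy":0,"dz":0.025,"roll":0},{"grip":-1,"dx":0,"dy":0,"dz":0.017,"roll":0},{"grip":-1,"dx":0,"dy":0,"dz":0,"roll":0}]'

```text
t: 2.8
tcp_pos: [0.5425, 0.1022, 0.1484]
tool_rot: [0.004, -0.006, 1.0, -0.001]
wrist_force: [-1.0, -0.5, 0.2]
gripper_width: 0.0849
```

```bash
python3 - <<'E'
from h import *
to(.545,.0965,.146,np.pi)
E
```

```text
t 2.80 tcp [0.5425 0.1022 0.1484] yaw -3.130 zax [ 0.007 -0.002 -1.   ] w 0.0849 F [-1.  -0.5  0.2] j1 -0.05 j6 -0.06
tool delta [-0.0024 -0.0058  0.0025] roll 0.011
```

>>> send_rows --commands '[{"grip":-1,"dx":-0.003,"dy":-0.006,"dz":0.002,"roll":0.01},{"grip":-1,"dx":0,"dy":0,"dz":0,"roll":0},{"grip":1,"dx":0,"dy":0,"dz":0,"roll":0},{"grip":1,"dx":0,"dy":0,"dz":0,"roll":0},{"grip":1,"dx":0,"dy":0,"dz":0,"roll":0},{"grip":1,"dx":0,"dy":0,"dz":0,"roll":0},{"grip":1,"dx":0,"dy":0,"dz":0,"roll":0}]'

```text
t: 3.68
tcp_pos: [0.5476, 0.096, 0.1504]
tool_rot: [0.006, -0.0, 1.0, -0.001]
wrist_force: [0.5, -0.8, -0.4]
gripper_width: 0.0561
```

```bash
python3 - <<'E'
from h import *
st()
E
```

```text
t 3.67 tcp [0.5476 0.096  0.1504] yaw -3.141 zax [ 0.013 -0.002 -1.   ] w 0.0561 F [ 0.5 -0.8 -0.4] j1 -0.06 j6 -0.06
```

>>> send_rows --commands '[{"grip":1,"dx":0,"dy":0,"dz":-0.02,"roll":0},{"grip":1,"dx":0,"dy":0,"dz":-0.03,"roll":0},{"grip":1,"dx":0.01,"dy":0,"dz":-0.02,"roll":0},{"grip":1,"dx":0.03,"dy":0.03,"dz":0,"roll":0},{"grip":1,"dx":0.03,"dy":0.03,"dz":0,"roll":0},{"grip":1,"dx":0.03,"dy":0.03,"dz":0,"roll":0},{"grip":1,"dx":0.02,"dy":0.03,"dz":0,"roll":0},{"grip":1,"dx":0,"dy":0.01,"dz":0,"roll":0},{"grip":1,"dx":0,"dy":0,"dz":0,"roll":0}]'

```text
t: 4.8
tcp_pos: [0.4237, 0.2292, 0.2303]
tool_rot: [0.009, 0.0, 1.0, -0.0]
wrist_force: [0.1, 0.3, -2.7]
gripper_width: 0.0561
```

```bash
python3 - <<'E'
from h import *
to(.425,.229,.1485,np.pi)
c=cam('scene','s3');cv2.imwrite('pics/s3c.png',cv2.resize(c['img'][100:290,120:330,::-1],None,fx=3,fy=3))
E
```

```text
t 4.80 tcp [0.4237 0.2292 0.2303] yaw 3.141 zax [ 0.018 -0.001 -1.   ] w 0.0561 F [ 0.1  0.3 -2.7] j1 0.23 j6 0.23
tool delta [ 0.0002 -0.0001  0.0818] roll -0.0
```

View pics/s3c.png

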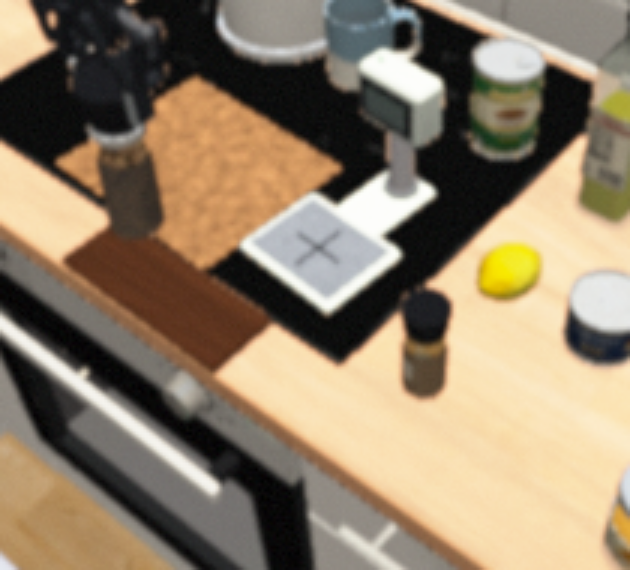

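>>> send_rows --commands '[{"grip":1,"dx":0,"dy":0,"dz":0.03,"roll":0},{"grip":1,"dx":0,"dy":0,"dz":0.025,"roll":0},{"grip":1,"dx":0,"dy":0,"dz":0.012,"roll":0},{"grip":1,"dx":0,"dy":0,"dz":0.006,"roll":0},{"grip":1,"dx":0,"dy":0,"dz":0,"roll":0}]'

```text
t: 5.48
tcp_pos: [0.4283, 0.2254, 0.157]
tool_rot: [0.01, 0.003, 1.0, -0.001]
wrist_force: [0.9, -0.0, -1.6]
gripper_width: 0.0561
```

```bash
python3 - <<'E'
from h import *
to(.425,.229,.1475,np.pi)
E
```

```text
t 5.47 tcp [0.4283 0.2254 0.157 ] yaw 3.136 zax [ 0.019 -0.002 -1.   ] w 0.0561 F [ 0.9 -0.  -1.6] j1 0.22 j6 0.22
tool delta [0.0035 0.0036 0.0094] roll -0.006
```

>>> send_rows --commands '[{"grip":1,"dx":0.003,"dy":0.003,"dz":0.004,"roll":0},{"grip":1,"dx":0,"dy":0,"dz":0.003,"roll":0},{"grip":1,"dx":0,"dy":0,"dz":0.002,"roll":0},{"grip":1,"dx":0,"dy":0,"dz":0,"roll":0}]'

```text
t: 5.98
tcp_pos: [0.4262, 0.2289, 0.1492]
tool_rot: [0.011, 0.003, 1.0, -0.001]
wrist_force: [0.3, 0.7, -2.6]
gripper_width: 0.0559
```

```bash
python3 - <<'E'
from h import *
to(.425,.229,.1475,np.pi)
E
```

```text
t 5.97 tcp [0.4262 0.2289 0.1492] yaw 3.136 zax [ 0.022 -0.001 -1.   ] w 0.0559 F [ 0.3  0.7 -2.6] j1 0.23 j6 0.23
tool delta [0.0012 0.0001 0.0017] roll -0.006
```

>>> send_rows --commands '[{"grip":1,"dx":0,"dy":0,"dz":0.002,"roll":0},{"grip":1,"dx":0,"dy":0,"dz":0.001,"roll":0},{"grip":1,"dx":0,"dy":0,"dz":0,"roll":0}]'

```text
t: 6.35
tcp_pos: [0.4273, 0.229, 0.1476]
tool_rot: [0.012, 0.003, 1.0, -0.0]
wrist_force: [-0.3, -0.2, -2.1]
gripper_width: 0.0558
```

```bash
python3 - <<'E'
from h import *
to(.425,.229,.1475,np.pi)
E
```

```text
t 6.35 tcp [0.4273 0.229  0.1476] yaw 3.136 zax [ 0.025 -0.001 -1.   ] w 0.0558 F [-0.3 -0.2 -2.1] j1 0.23 j6 0.23
tool delta [ 0.0023 -0.0001  0.    ] roll -0.006
```

>>> send_rows --commands '[{"grip":1,"dx":0,"dy":0,"dz":0.0015,"roll":0},{"grip":1,"dx":0,"dy":0,"dz":0.0015,"roll":0}]'

```text
t: 6.6
tcp_pos: [0.4293, 0.2292, 0.1473]
tool_rot: [0.015, 0.003, 1.0, -0.0]
wrist_force: [-0.7, -0.6, 10.3]
gripper_width: 0.0558
```

>>> send_rows --commands '[{"grip":0.2,"dx":0,"dy":0,"dz":0,"roll":0},{"grip":-1,"dx":0,"dy":0,"dz":0,"roll":0},{"grip":-1,"dx":0,"dy":0,"dz":0,"roll":0},{"grip":-1,"dx":0,"dy":0,"dz":0,"roll":0},{"grip":-1,"dx":0,"dy":0,"dz":-0.03,"roll":0},{"grip":-1,"dx":0,"dy":0,"dz":-0.04,"roll":0},{"grip":-1,"dx":0,"dy":0,"dz":-0.04,"roll":0},{"grip":-1,"dx":0,"dy":0,"dz":0,"roll":0}]'

```text
t: 7.6
tcp_pos: [0.4251, 0.2292, 0.2591]
tool_rot: [0.014, 0.003, 1.0, -0.0]
wrist_force: [0.5, 0.4, -0.5]
gripper_width: 0.0854
```

```bash
python3 - <<'E'
from h import *
st()
c=cam('scene','s4');cv2.imwrite('pics/s4c.png',cv2.resize(c['img'][100:300,120:370,::-1],None,fx=3,fy=3))
c=cam('wrist','w4')
P=cloud(c);p=P.reshape(-1,3);p=p[(p[:,2]>.165)&(p[:,2]<.195)&(p[:,1]<.3)&(p[:,1]>.15)&(p[:,0]<.5)];print(len(p),p.min(0),p.max(0),(p.min(0)+p.max(0))/2)
E
```

```text
t 7.60 tcp [0.4251 0.2292 0.2591] yaw 3.136 zax [ 0.028 -0.    -1.   ] w 0.0854 F [ 0.5  0.4 -0.5] j1 0.23 j6 0.23
3329 [0.39849046 0.20219086 0.16513794] [0.45728    0.26096378 0.18602206] [0.42788523 0.23157732 0.17558   ]
```

View pics/s4c.png

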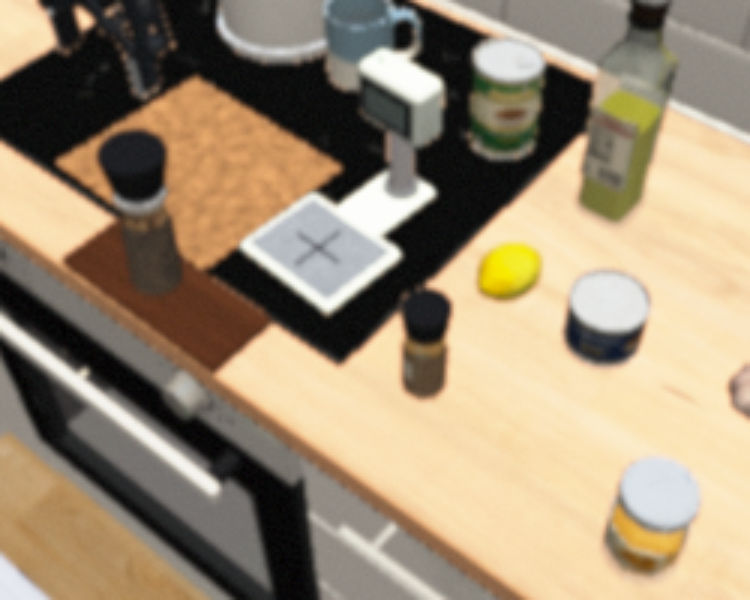

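View pics/w4.png

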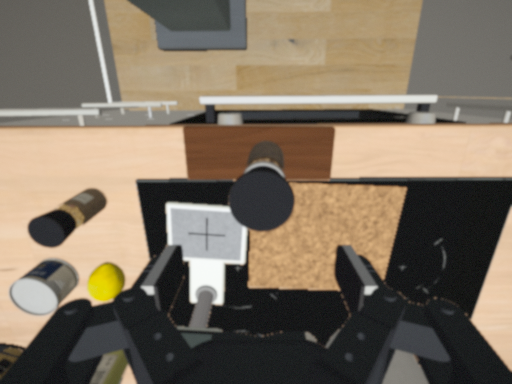

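>>> send_rows --commands '[{"grip":-1,"dx":0,"dy":-0.05,"dz":0,"roll":0},{"grip":-1,"dx":-0.02,"dy":-0.05,"dz":0,"roll":0},{"grip":-1,"dx":-0.01,"dy":-0.02,"dz":0.05,"roll":0},{"grip":-1,"dx":0,"dy":0,"dz":0.06,"roll":0},{"grip":-1,"dx":0,"dy":0,"dz":0,"roll":0}]'

```text
t: 8.32
tcp_pos: [0.4532, 0.1053, 0.1372]
tool_rot: [0.007, 0.002, 1.0, -0.001]
wrist_force: [-0.5, 0.4, 0.4]
gripper_width: 0.0856
```

```bash
python3 - <<'E'
from h import *
c=load('wrist');print('cross',ray(c,206,233,.015))
st()
c=cam('wrist','w5');cv2.imwrite('pics/w5c.png',cv2.resize(c['img'][100:300,0:250,::-1],None,fx=3,fy=3,interpolation=cv2.INTER_CUBIC))
E
```

```text
cross [0.5500843  0.14286654 0.015     ]
t 8.32 tcp [0.4532 0.1053 0.1372] yaw 3.137 zax [ 0.015 -0.001 -1.   ] w 0.0856 F [-0.5  0.4  0.4] j1 -0.05 j6 -0.05
```

View pics/w5c.png

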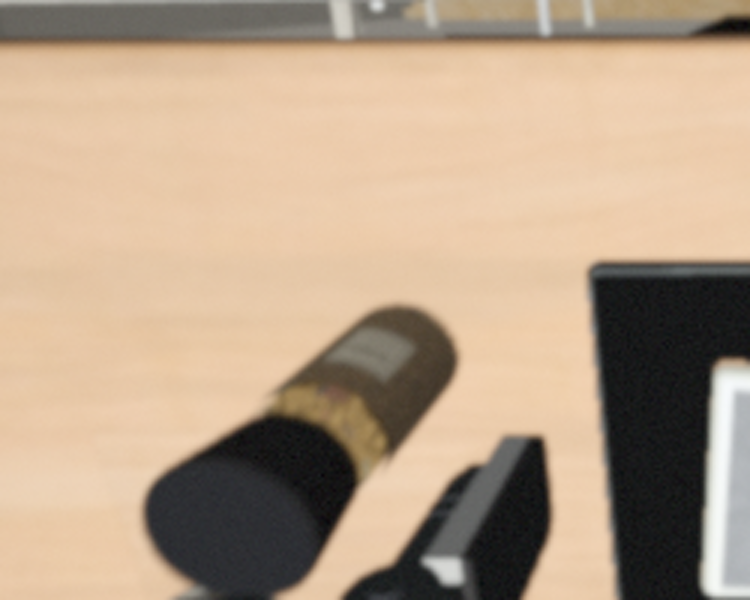

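```bash
cat >> h.py <<'E'
def cyl(c,u,v,xy,r):
    o=np.array(c['position']);d=pt(c,u,v,1.)-o
    a=d[:2]@d[:2];e=o[:2]-xy;b=e@d[:2];k=e@e-r*r
    D=b*b-a*k
    if D<0: return None
    t=(-b-np.sqrt(D))/a;p=o+t*d
    return np.degrees(np.arctan2(p[1]-xy[1],p[0]-xy[0])),p
def proj(c,p):
    q=rot(c['attitude']).T@(np.array(p)-c['position']);K=c['K']
    return K[0,0]*q[0]/-q[2]+K[0,2],K[1,1]*-q[1]/-q[2]+K[1,2]
E
python3 - <<'E'
from h import *
np.set_printoptions(precision=4,suppress=True)
c=load('wrist')
P=cloud(c);p=P[200:310,30:130].reshape(-1,3);p=p[(p[:,2]>.1)&(p[:,2]<.125)];m=(p.min(0)+p.max(0))/2;print(len(p),p.min(0),p.max(0),m)
for xy in [np.array([.4975,-.037]),m[:2]]:
    print(xy,[tuple(round(x) for x in np.array(proj(c,(*xy,z)))*3-np.array([0,300])) for z in (0,.108)])
    for n,(u,v) in dict(ctr=(373,353),tl=(357,327),tr=(415,342),br=(387,382),bl=(330,357)).items():
        print(n,cyl(c,u/3,v/3+100,xy,.0203))
E
```

```text
2474 [ 0.4749 -0.0571  0.1001] [ 0.5194 -0.0125  0.1091] [ 0.4972 -0.0348  0.1046]
[ 0.4975 -0.037 ] [(405, 352), (220, 532)]
ctr (np.float64(151.78754589193272), array([ 0.4796, -0.0274,  0.0392]))
tl (np.float64(-169.66432062636363), array([ 0.4775, -0.0406,  0.0223]))
tr (np.float64(131.98760661323647), array([ 0.4839, -0.0219,  0.0211]))
br (np.float64(124.03681383801505), array([ 0.4861, -0.0202,  0.0473]))
bl (np.float64(179.86382412856037), array([ 0.4772, -0.037 ,  0.0471]))
[ 0.4972 -0.0348] [(410, 351), (229, 531)]
ctr (np.float64(155.4705079056084), array([ 0.4787, -0.0263,  0.0411]))
tl (np.float64(-161.66029795360384), array([ 0.4779, -0.0412,  0.0214]))
tr (np.float64(135.5757493979737), array([ 0.4827, -0.0206,  0.0238]))
br (np.float64(127.73935741170212), array([ 0.4848, -0.0187,  0.0499]))
bl (np.float64(-174.6652993682524), array([ 0.477 , -0.0367,  0.0476]))
```

>>> send_rows --commands '[{"grip":-1,"dx":-0.015,"dy":-0.047,"dz":-0.01,"roll":0},{"grip":-1,"dx":-0.015,"dy":-0.047,"dz":-0.01,"roll":0},{"grip":-1,"dx":-0.014,"dy":-0.047,"dz":0,"roll":0},{"grip":-1,"dx":0,"dy":0,"dz":0,"roll":0}]'

```text
t: 8.88
tcp_pos: [0.5039, -0.0388, 0.1745]
tool_rot: [0.016, -0.001, 1.0, -0.003]
wrist_force: [-0.3, 0.5, 0.3]
gripper_width: 0.0849
```

```bash
python3 - <<'E'
from h import *
to(.4974,-.036,.073,np.pi)
c=cam('wrist','w6');cv2.imwrite('pics/w6c.png',cv2.resize(c['img'][100:300,150:350,::-1],None,fx=3,fy=3,interpolation=cv2.INTER_CUBIC))
P=cloud(c);p=P[50:300,150:350].reshape(-1,3);p=p[(p[:,2]>.095)&(p[:,2]<.125)];m=(p.min(0)+p.max(0))/2;print(len(p),p.min(0),p.max(0),m)
E
```

```text
t 8.88 tcp [ 0.5039 -0.0388  0.1745] yaw -3.140 zax [ 0.033 -0.005 -0.999] w 0.0849 F [-0.3  0.5  0.3] j1 -0.34 j6 -0.34
tool delta [0.0098 0.0033 0.1012] roll 0.002
2150 [ 0.47562046 -0.05789816  0.09504233] [ 0.5199264  -0.01372481  0.10962465] [ 0.49777343 -0.03581149  0.10233349]
```

View pics/w6c.png

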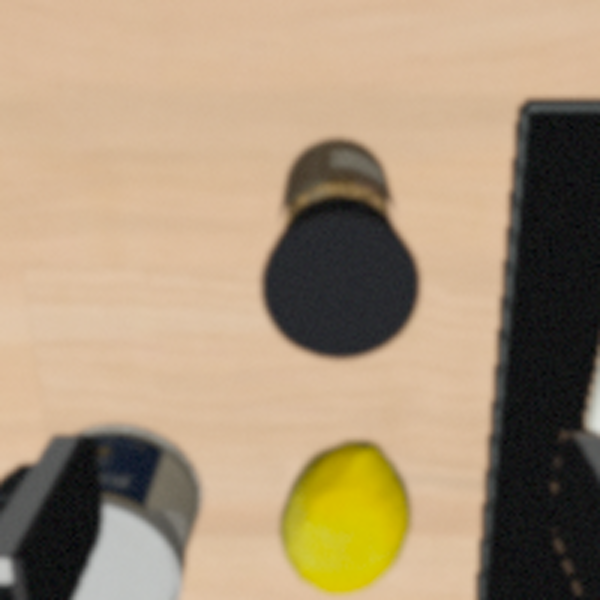

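```bash
python3 - <<'E'
from h import *
c=load('wrist')
xy=np.array([.4977,-.036])
print([np.array(proj(c,(*xy,z)))*3-np.array([450,300]) for z in (0,.108)])
for u,v in [(350,162),(330,155),(328,165),(378,158),(377,172)]: print(cyl(c,150+u/3,100+v/3,xy,.0203))
E
```

```text
[array([333.57394193, 189.74078782]), array([335.51624976, 288.82154266])]
(np.float64(164.11309379331672), array([ 0.47817538, -0.03044309,  0.03596181]))
(np.float64(-175.7251680456727), array([ 0.47745648, -0.03751318,  0.02777045]))
(np.float64(-173.73557854906667), array([ 0.47752121, -0.03821508,  0.04354825]))
None
(np.float64(127.47169772168407), array([ 0.4853501 , -0.01988882,  0.02096418]))
```

>>> send_rows --commands '[{"grip":-1,"dx":0.01,"dy":0.003,"dz":0.03,"roll":0},{"grip":-1,"dx":0,"dy":0,"dz":0.03,"roll":0},{"grip":-1,"dx":0,"dy":0,"dz":0.025,"roll":0},{"grip":-1,"dx":0,"dy":0,"dz":0.015,"roll":0},{"grip":-1,"dx":0,"dy":0,"dz":0,"roll":0}]'

```text
t: 9.55
tcp_pos: [0.5012, -0.0308, 0.0815]
tool_rot: [0.022, -0.005, 1.0, -0.003]
wrist_force: [-0.4, 0.5, 0.1]
gripper_width: 0.0854
```

```bash
python3 - <<'E'
from h import *
to(.4977,-.036,.073,np.pi)
E
```

```text
t 9.55 tcp [ 0.5012 -0.0308  0.0815] yaw -3.132 zax [ 0.044 -0.007 -0.999] w 0.0854 F [-0.4  0.5  0.1] j1 -0.33 j6 -0.34
tool delta [ 0.0039 -0.0051  0.0083] roll 0.01
```

>>> send_rows --commands '[{"grip":-1,"dx":0.004,"dy":-0.005,"dz":0.006,"roll":0.01},{"grip":-1,"dx":0,"dy":0,"dz":0.002,"roll":0},{"grip":1,"dx":0,"dy":0,"dz":0,"roll":0},{"grip":1,"dx":0,"dy":0,"dz":0,"roll":0},{"grip":1,"dx":0,"dy":0,"dz":0,"roll":0},{"grip":1,"dx":0,"dy":0,"dz":0,"roll":0},{"grip":1,"dx":0,"dy":0,"dz":0,"roll":0},{"grip":1,"dx":0,"dy":0,"dz":0,"roll":0}]'

```text
t: 10.55
tcp_pos: [0.4995, -0.0366, 0.0767]
tool_rot: [0.024, 0.0, 1.0, -0.004]
wrist_force: [0.6, 1.5, 1.0]
gripper_width: 0.0423
```

```bash
python3 - <<'E'
from h import *
to(.4977,-.036,.073,np.pi)
E
```

```text
t 10.55 tcp [ 0.4995 -0.0366  0.0767] yaw 3.141 zax [ 0.049 -0.008 -0.999] w 0.0423 F [0.6 1.5 1. ] j1 -0.34 j6 -0.34
tool delta [0.002  0.0006 0.0036] roll -0.0
```

>>> send_rows --commands '[{"grip":1,"dx":0,"dy":0,"dz":-0.03,"roll":0},{"grip":1,"dx":0,"dy":0,"dz":-0.03,"roll":0},{"grip":1,"dx":0,"dy":0,"dz":-0.025,"roll":0},{"grip":1,"dx":-0.012,"dy":0.045,"dz":0,"roll":0},{"grip":1,"dx":-0.012,"dy":0.045,"dz":0,"roll":0},{"grip":1,"dx":-0.012,"dy":0.045,"dz":0,"roll":0},{"grip":1,"dx":-0.012,"dy":0.04,"dz":0,"roll":0},{"grip":1,"dx":0,"dy":0,"dz":0,"roll":0}]'

```text
t: 11.55
tcp_pos: [0.5439, 0.1439, 0.1634]
tool_rot: [0.023, 0.002, 1.0, -0.004]
wrist_force: [-0.5, -0.3, -0.8]
gripper_width: 0.0417
```

```bash
python3 - <<'E'
from h import *
to(.5512,.1415,.1577,.367)
E
```

```text
t 11.55 tcp [0.5439 0.1439 0.1634] yaw 3.138 zax [ 0.046 -0.008 -0.999] w 0.0417 F [-0.5 -0.3 -0.8] j1 0.03 j6 0.03
tool delta [-0.0071 -0.0023  0.006 ] roll 2.771
```

>>> send_rows --commands '[{"grip":1,"dx":-0.007,"dy":-0.002,"dz":0.006,"roll":0.18},{"grip":1,"dx":0,"dy":0,"dz":0,"roll":0.18},{"grip":1,"dx":0,"dy":0,"dz":0,"roll":0.18},{"grip":1,"dx":0,"dy":0,"dz":0,"roll":0.18},{"grip":1,"dx":0,"dy":0,"dz":0,"roll":0.18},{"grip":1,"dx":0,"dy":0,"dz":0,"roll":0.18},{"grip":1,"dx":0,"dy":0,"dz":0,"roll":0.18},{"grip":1,"dx":0,"dy":0,"dz":0,"roll":0.18},{"grip":1,"dx":0,"dy":0,"dz":0,"roll":0.18},{"grip":1,"dx":0,"dy":0,"dz":0,"roll":0.18},{"grip":1,"dx":0,"dy":0,"dz":0,"roll":0.18}]'

```text
t: 12.92
tcp_pos: [0.5479, 0.1334, 0.1542]
tool_rot: [0.015, 0.855, 0.517, 0.013]
wrist_force: [-0.1, 0.3, -0.6]
gripper_width: 0.0421
```

```bash
python3 - <<'E'
from h import *
to(.5512,.1415,.1577,.367)
E
```

```text
t 12.93 tcp [0.5479 0.1334 0.1542] yaw 1.088 zax [ 0.038 -0.011 -0.999] w 0.0421 F [-0.1  0.3 -0.6] j1 0.01 j6 2.07
tool delta [ 0.0087 -0.0007 -0.0035] roll 0.721
```

>>> send_rows --commands '[{"grip":1,"dx":0.009,"dy":0,"dz":-0.003,"roll":0.17},{"grip":1,"dx":0,"dy":0,"dz":0,"roll":0.17},{"grip":1,"dx":0,"dy":0,"dz":0,"roll":0.17},{"grip":1,"dx":0,"dy":0,"dz":0,"roll":0.16},{"grip":1,"dx":0,"dy":0,"dz":0,"roll":0}]'

```text
t: 13.55
tcp_pos: [0.5507, 0.1373, 0.1561]
tool_rot: [0.01, 0.981, 0.195, 0.016]
wrist_force: [-0.2, -0.1, -1.6]
gripper_width: 0.0419
```

```bash
python3 - <<'E'
from h import *
to(.5512,.1415,.1577,.367)
c=cam('scene','s7');cv2.imwrite('pics/s7c.png',cv2.resize(c['img'][90:240,170:330,::-1],None,fx=4,fy=4,interpolation=cv2.INTER_CUBIC))
c=cam('top','t7');cv2.imwrite('pics/t7c.png',cv2.resize(c['img'][110:230,150:290,::-1],None,fx=4,fy=4,interpolation=cv2.INTER_CUBIC))
E
```

```text
t 13.55 tcp [0.5507 0.1373 0.1561] yaw 0.392 zax [ 0.035 -0.013 -0.999] w 0.0419 F [-0.2 -0.1 -1.6] j1 0.02 j6 2.77
tool delta [ 0.0021 -0.0037 -0.0017] roll 0.025
```

View pics/s7c.png

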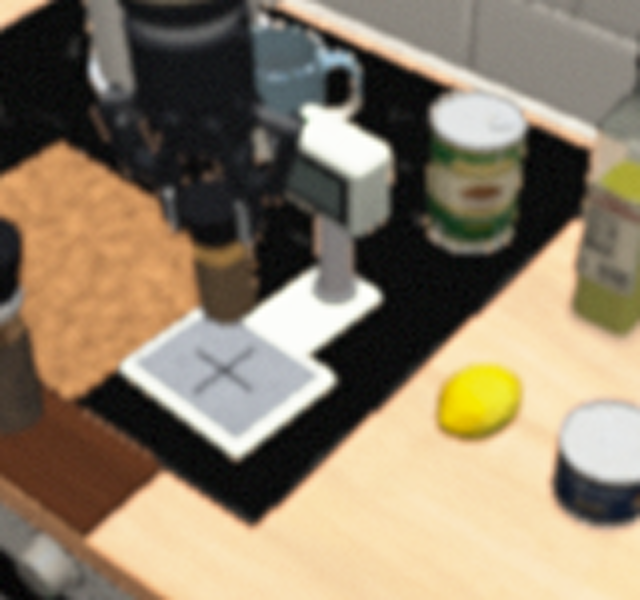

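View pics/t7c.png

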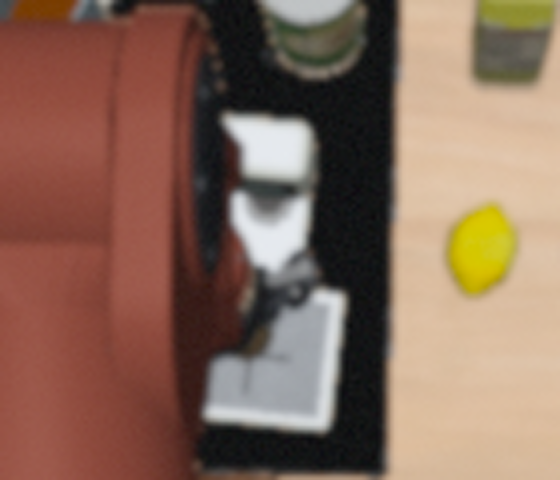

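>>> send_rows --commands '[{"grip":1,"dx":0.002,"dy":-0.003,"dz":-0.002,"roll":0.02},{"grip":1,"dx":0,"dy":0,"dz":0,"roll":0},{"grip":1,"dx":0,"dy":0,"dz":0,"roll":0},{"grip":1,"dx":0,"dy":0,"dz":0,"roll":0},{"grip":1,"dx":0,"dy":0,"dz":0,"roll":0},{"grip":1,"dx":0,"dy":0,"dz":0,"roll":0},{"grip":1,"dx":0,"dy":0,"dz":0,"roll":0}]'

```text
t: 14.52
tcp_pos: [0.5513, 0.1411, 0.1582]
tool_rot: [0.01, 0.982, 0.188, 0.016]
wrist_force: [-0.6, 0.3, -0.5]
gripper_width: 0.0418
```

```bash
python3 - <<'E'
from h import *
to(.5512,.1415,.1577,.367)
c=load('scene')
for z in (.081,.135,.16): print((np.array(proj(c,(.5512,.1415,z)))-np.array([170,90]))*4)
P=cloud(c);p=P[150:172,217:236].reshape(-1,3);p=p[(p[:,2]>.07)&(p[:,2]<.2)]
for a in (.085,.1,.115,.13,.145):
    q=p[abs(p[:,2]-a)<.008]; print(a,len(q),q.min(0),q.max(0),q.mean(0))
E
```

```text
t 14.53 tcp [0.5513 0.1411 0.1582] yaw 0.379 zax [ 0.035 -0.013 -0.999] w 0.0418 F [-0.6  0.3 -0.5] j1 0.03 j6 2.79
tool delta [-0.     -0.0004  0.0005] roll 0.012
[217.25315567 307.02942358]
[212.2966     250.81211833]
[209.85891916 223.16391735]
0.085 37 [0.53542562 0.11680473 0.08003577] [0.56339685 0.14781054 0.09295122] [0.54537239 0.1257384  0.08720834]
0.1 57 [0.53365309 0.11585116 0.09230292] [0.5694505  0.14768833 0.10678597] [0.54539159 0.12565176 0.09936552]
0.115 57 [0.53162602 0.11561397 0.10838977] [0.56211892 0.14523052 0.12293001] [0.54330542 0.12492722 0.11579351]
0.13 59 [0.53206185 0.11556283 0.1220007 ] [0.56631925 0.14707107 0.13787225] [0.54274644 0.12584634 0.13011793]
0.145 70 [0.53154198 0.11642304 0.13715862] [0.56279863 0.15367674 0.14301432] [0.54510574 0.13049494 0.1401089 ]
```

>>> send_rows --commands '[{"grip":1,"dx":0,"dy":0,"dz":0,"roll":-0.17},{"grip":1,"dx":0,"dy":0,"dz":0,"roll":-0.17},{"grip":1,"dx":0,"dy":0,"dz":0,"roll":-0.17},{"grip":1,"dx":0,"dy":0,"dz":0,"roll":-0.17},{"grip":1,"dx":0,"dy":0,"dz":0,"roll":-0.17},{"grip":1,"dx":0,"dy":0,"dz":0,"roll":-0.17},{"grip":1,"dx":0,"dy":0,"dz":0,"roll":-0.17},{"grip":1,"dx":0,"dy":0,"dz":0,"roll":-0.17},{"grip":1,"dx":0,"dy":0,"dz":0,"roll":-0.17},{"grip":1,"dx":0,"dy":0,"dz":0,"roll":-0.17},{"grip":1,"dx":0,"dy":0,"dz":0,"roll":-0.17},{"grip":1,"dx":0,"dy":0,"dz":0,"roll":0}]'

```text
t: 16.02
tcp_pos: [0.5513, 0.1409, 0.1581]
tool_rot: [0.019, 0.404, 0.914, 0.001]
wrist_force: [-0.0, 0.0, -0.8]
gripper_width: 0.042
```

```bash
python3 - <<'E'
from h import *
to(.5512,.1415,.1577,.367+2.094)
E
```

```text
t 16.02 tcp [0.5513 0.1409 0.1581] yaw 2.308 zax [ 0.035 -0.013 -0.999] w 0.0420 F [-0.   0.  -0.8] j1 0.03 j6 0.86
tool delta [0.0005 0.0003 0.0004] roll -0.153
```

>>> send_rows --commands '[{"grip":1,"dx":0,"dy":0,"dz":0,"roll":-0.15},{"grip":1,"dx":0,"dy":0,"dz":0,"roll":0},{"grip":1,"dx":0,"dy":0,"dz":0,"roll":0},{"grip":1,"dx":0,"dy":0,"dz":0,"roll":0},{"grip":1,"dx":0,"dy":0,"dz":0,"roll":0},{"grip":1,"dx":0,"dy":0,"dz":0,"roll":0},{"grip":1,"dx":0,"dy":0,"dz":0,"roll":0},{"grip":1,"dx":0,"dy":0,"dz":0,"roll":0},{"grip":1,"dx":0,"dy":0,"dz":0,"roll":0}]'

```text
t: 17.15
tcp_pos: [0.5513, 0.1409, 0.1581]
tool_rot: [0.019, 0.343, 0.939, -0.0]
wrist_force: [0.2, -0.3, -0.7]
gripper_width: 0.0422
```

```bash
python3 - <<'E'
from h import *
to(.5512,.1415,.1577,.367+2.094*2)
c=cam('scene','s8');cv2.imwrite('pics/s8c.png',cv2.resize(c['img'][120:190,190:260,::-1],None,fx=8,fy=8,interpolation=cv2.INTER_CUBIC))
E
```

```text
t 17.15 tcp [0.5513 0.1409 0.1581] yaw 2.442 zax [ 0.035 -0.013 -0.999] w 0.0422 F [ 0.2 -0.3 -0.7] j1 0.03 j6 0.73
tool delta [0.0005 0.0004 0.0004] roll -2.113
```

View pics/s8c.png

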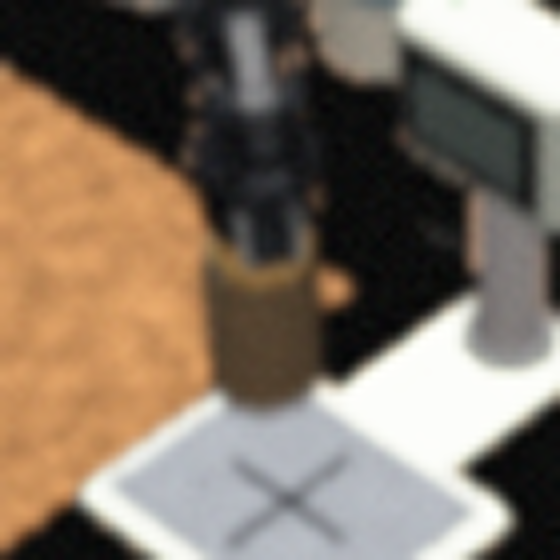

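>>> send_rows --commands '[{"grip":1,"dx":0,"dy":0,"dz":0,"roll":-0.18},{"grip":1,"dx":0,"dy":0,"dz":0,"roll":-0.18},{"grip":1,"dx":0,"dy":0,"dz":0,"roll":-0.18},{"grip":1,"dx":0,"dy":0,"dz":0,"roll":-0.18},{"grip":1,"dx":0,"dy":0,"dz":0,"roll":-0.18},{"grip":1,"dx":0,"dy":0,"dz":0,"roll":-0.18},{"grip":1,"dx":0,"dy":0,"dz":0,"roll":-0.18},{"grip":1,"dx":0,"dy":0,"dz":0,"roll":-0.18},{"grip":1,"dx":0,"dy":0,"dz":0,"roll":-0.18},{"grip":1,"dx":0,"dy":0,"dz":0,"roll":-0.18},{"grip":1,"dx":0,"dy":0,"dz":0,"roll":-0.18},{"grip":1,"dx":0,"dy":0,"dz":0,"roll":0}]'

```text
t: 18.7
tcp_pos: [0.5513, 0.141, 0.1581]
tool_rot: [0.01, -0.622, 0.783, -0.016]
wrist_force: [0.3, 0.1, -1.3]
gripper_width: 0.0418
```

```bash
python3 - <<'E'
from h import *
to(.5512,.1415,.1577,.367+2.094*2)
E
```

```text
t 18.70 tcp [0.5513 0.141  0.1581] yaw -1.798 zax [ 0.035 -0.013 -0.999] w 0.0418 F [ 0.3  0.1 -1.3] j1 0.03 j6 -1.32
tool delta [-0.0005  0.0002  0.0004] roll -0.07
```

>>> send_rows --commands '[{"grip":1,"dx":0,"dy":0,"dz":0,"roll":-0.07},{"grip":1,"dx":0,"dy":0,"dz":0,"roll":0},{"grip":1,"dx":0,"dy":0,"dz":0,"roll":0},{"grip":1,"dx":0,"dy":0,"dz":0,"roll":0},{"grip":1,"dx":0,"dy":0,"dz":0,"roll":0},{"grip":1,"dx":0,"dy":0,"dz":0,"roll":0},{"grip":1,"dx":0,"dy":0,"dz":0,"roll":0},{"grip":1,"dx":0,"dy":0,"dz":0,"roll":0},{"grip":1,"dx":0,"dy":0,"dz":0,"roll":0}]'

```text
t: 19.82
tcp_pos: [0.5513, 0.1409, 0.1581]
tool_rot: [0.009, -0.643, 0.765, -0.016]
wrist_force: [-0.1, -0.4, -1.2]
gripper_width: 0.042
```

```bash
python3 - <<'E'
from h import *
to(.5512,.1415,.1577,.367+2.094*2)
c=cam('scene','s9');cv2.imwrite('pics/s9c.png',cv2.resize(c['img'][120:190,190:260,::-1],None,fx=8,fy=8,interpolation=cv2.INTER_CUBIC))
E
```

```text
t 19.82 tcp [0.5513 0.1409 0.1581] yaw -1.744 zax [ 0.035 -0.013 -0.999] w 0.0420 F [-0.1 -0.4 -1.2] j1 0.03 j6 -1.37
tool delta [-0.0005  0.0002  0.0004] roll -0.015
```

View pics/s9c.png

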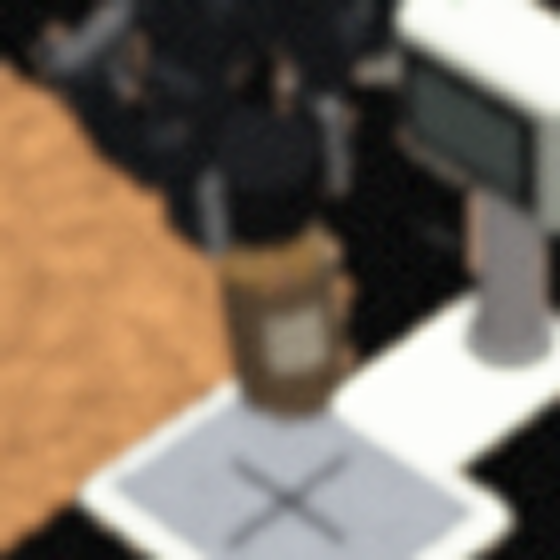

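>>> send_rows --commands '[{"grip":1,"dx":0,"dy":0,"dz":0,"roll":0.17},{"grip":1,"dx":0,"dy":0,"dz":0,"roll":0.17},{"grip":1,"dx":0,"dy":0,"dz":0,"roll":0.17},{"grip":1,"dx":0,"dy":0,"dz":0,"roll":0.17},{"grip":1,"dx":0,"dy":0,"dz":0,"roll":0.17},{"grip":1,"dx":0,"dy":0,"dz":0,"roll":0.17},{"grip":1,"dx":0,"dy":0,"dz":0,"roll":0.17},{"grip":1,"dx":0,"dy":0,"dz":0,"roll":0.1},{"grip":1,"dx":0,"dy":0,"dz":0,"roll":0}]'

```text
t: 21.0
tcp_pos: [0.5513, 0.141, 0.1581]
tool_rot: [0.017, -0.033, 0.999, -0.007]
wrist_force: [-0.7, -0.1, -1.4]
gripper_width: 0.0421
```

```bash
python3 - <<'E'
from h import *
to(.525,.39,.13,np.pi)
E
```

```text
t 21.00 tcp [0.5513 0.141  0.1581] yaw -3.075 zax [ 0.035 -0.013 -0.999] w 0.0421 F [-0.7 -0.1 -1.4] j1 0.03 j6 -0.04
tool delta [0.0106 0.2506 0.0239] roll 0.067
```

>>> send_rows --commands '[{"grip":1,"dx":0,"dy":0.05,"dz":0,"roll":0.067},{"grip":1,"dx":0.002,"dy":0.055,"dz":0,"roll":0},{"grip":1,"dx":0.008,"dy":0.055,"dz":0,"roll":0},{"grip":1,"dx":0.01,"dy":0.05,"dz":0.01,"roll":0},{"grip":1,"dx":0,"dy":0.025,"dz":0.01,"roll":0},{"grip":1,"dx":0,"dy":0,"dz":0.02,"roll":0},{"grip":1,"dx":0,"dy":0,"dz":0,"roll":0}]'

```text
t: 21.88
tcp_pos: [0.5291, 0.3813, 0.1123]
tool_rot: [0.018, -0.006, 1.0, -0.007]
wrist_force: [-0.2, -0.2, -1.2]
gripper_width: 0.0422
```

```bash
python3 - <<'E'
from h import *
to(.525,.39,.0857,np.pi)
E
```

```text
t 21.88 tcp [0.5291 0.3813 0.1123] yaw -3.129 zax [ 0.036 -0.014 -0.999] w 0.0422 F [-0.2 -0.2 -1.2] j1 0.44 j6 0.42
tool delta [0.0049 0.0092 0.0263] roll 0.013
```

>>> send_rows --commands '[{"grip":1,"dx":0.003,"dy":0.003,"dz":0.012,"roll":0},{"grip":1,"dx":0,"dy":0,"dz":0.007,"roll":0},{"grip":1,"dx":0,"dy":0,"dz":0.004,"roll":0},{"grip":1,"dx":0,"dy":0,"dz":0,"roll":0}]'

```text
t: 22.38
tcp_pos: [0.5279, 0.3816, 0.0888]
tool_rot: [0.018, -0.005, 1.0, -0.007]
wrist_force: [-0.1, 0.5, -1.7]
gripper_width: 0.0422
```

```bash
python3 - <<'E'
from h import *
to(.525,.39,.0857,np.pi)
E
```

```text
t 22.38 tcp [0.5279 0.3816 0.0888] yaw -3.131 zax [ 0.037 -0.014 -0.999] w 0.0422 F [-0.1  0.5 -1.7] j1 0.44 j6 0.43
tool delta [0.0029 0.0084 0.0028] roll 0.011
```

>>> send_rows --commands '[{"grip":1,"dx":0,"dy":0,"dz":0.0025,"roll":0},{"grip":1,"dx":0,"dy":0,"dz":0.001,"roll":0},{"grip":1,"dx":0,"dy":0,"dz":0.001,"roll":0}]'

```text
t: 22.75
tcp_pos: [0.5291, 0.3817, 0.0856]
tool_rot: [0.02, -0.005, 1.0, -0.007]
wrist_force: [-0.6, -1.2, 8.4]
gripper_width: 0.042
```

>>> send_rows --commands '[{"grip":0.3,"dx":0,"dy":0,"dz":0,"roll":0},{"grip":-1,"dx":0,"dy":0,"dz":0,"roll":0},{"grip":-1,"dx":0,"dy":0,"dz":0,"roll":0},{"grip":-1,"dx":0,"dy":0,"dz":0,"roll":0},{"grip":-1,"dx":0,"dy":0,"dz":-0.03,"roll":0},{"grip":-1,"dx":0,"dy":0,"dz":-0.05,"roll":0},{"grip":-1,"dx":0,"dy":0,"dz":-0.05,"roll":0},{"grip":-1,"dx":0,"dy":0,"dz":-0.05,"roll":0},{"grip":-1,"dx":0,"dy":-0.05,"dz":0,"roll":0},{"grip":-1,"dx":0.01,"dy":-0.06,"dz":0,"roll":0},{"grip":-1,"dx":0.02,"dy":-0.06,"dz":0,"roll":0},{"grip":-1,"dx":0.02,"dy":-0.06,"dz":0,"roll":0}]'

```text
t: 24.25
tcp_pos: [0.4754, 0.154, 0.2721]
tool_rot: [0.021, -0.008, 1.0, -0.007]
wrist_force: [1.0, -0.2, 1.4]
gripper_width: 0.0857
```

```bash
python3 - <<'E'
from h import *
np.set_printoptions(precision=4,suppress=True)
st()
c=cam('scene','s10');cv2.imwrite('pics/s10c.png',cv2.resize(c['img'][100:300,120:370,::-1],None,fx=3,fy=3,interpolation=cv2.INTER_CUBIC))
c=cam('top','t10')
P=cloud(c)
def ctr(u0,u1,v0,v1,zlo,zhi):
    p=P[v0:v1,u0:u1].reshape(-1,3);m=(p[:,2]>zlo)&(p[:,2]<zhi);p=p[m]
    print(len(p),p.min(0),p.max(0),(p.min(0)+p.max(0))/2)
print('honey');ctr(325,385,200,255,.08,.11)
print('spice');ctr(110,195,160,225,.095,.13)
E
```

```text
t 24.25 tcp [0.4754 0.154  0.2721] yaw -3.125 zax [ 0.042 -0.013 -0.999] w 0.0857 F [ 1.  -0.2  1.4] j1 0.06 j6 0.04
honey
390 [ 0.4438 -0.3054  0.085 ] [ 0.5025 -0.2458  0.0995] [ 0.4731 -0.2756  0.0922]
spiceTraceback (most recent call last):
  File "<stdin>", line 11, in <module>
  File "<stdin>", line 9, in ctr
    return umr_minimum(a, axis, None, out, keepdims, initial, where)
ValueError: zero-size array to reduction operation minimum which has no identity
```

View pics/s10c.png

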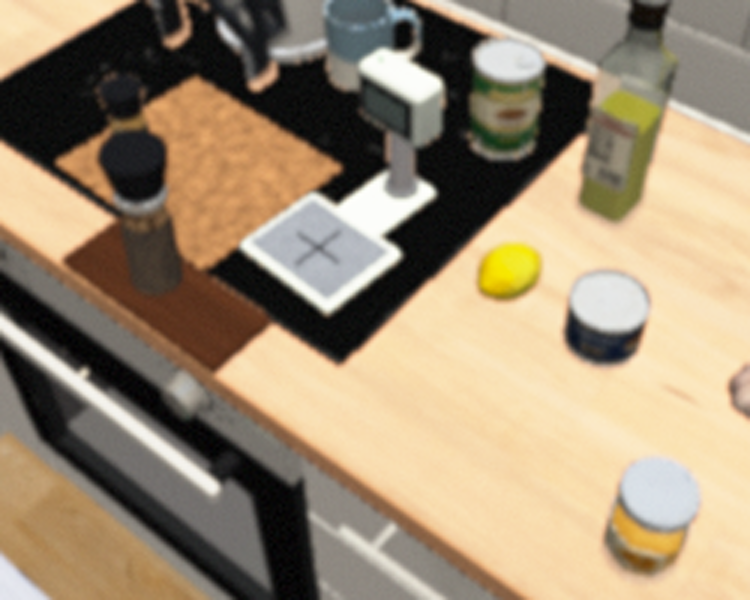

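View pics/t10.png

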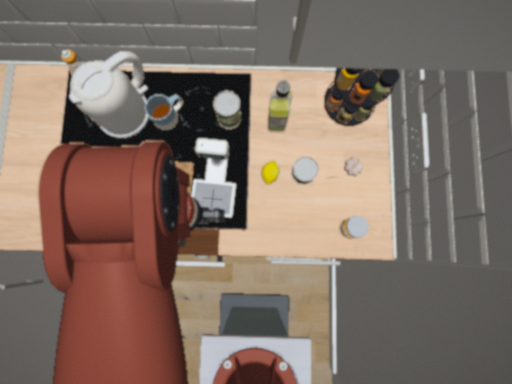

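```bash
python3 - <<'E'
from h import *
c=load('scene');cv2.imwrite('pics/s10h.png',cv2.resize(c['img'][245:300,310:370,::-1],None,fx=10,fy=10,interpolation=cv2.INTER_CUBIC))
E
```

```text
(no output)
```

View pics/s10h.png

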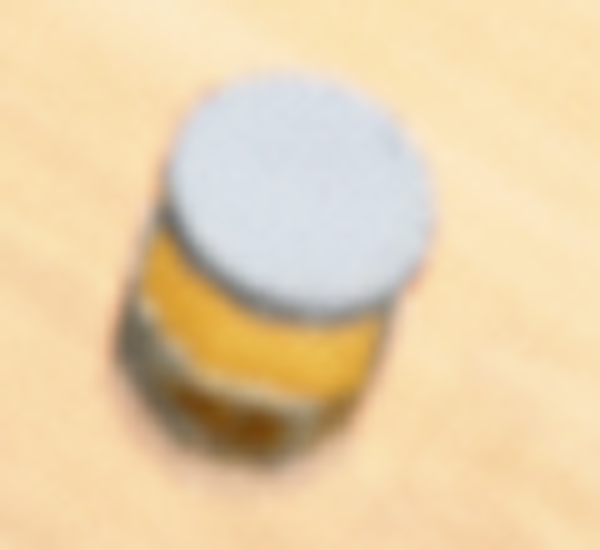

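>>> send_rows --commands '[{"grip":-1,"dx":0.01,"dy":-0.06,"dz":0.02,"roll":0},{"grip":-1,"dx":0,"dy":-0.06,"dz":0.02,"roll":0},{"grip":-1,"dx":0,"dy":-0.06,"dz":0.02,"roll":0},{"grip":-1,"dx":0,"dy":-0.05,"dz":0.02,"roll":0},{"grip":-1,"dx":0,"dy":-0.05,"dz":0.02,"roll":0},{"grip":-1,"dx":0,"dy":0,"dz":0.02,"roll":0},{"grip":-1,"dx":0,"dy":0,"dz":0,"roll":0}]'

```text
t: 25.22
tcp_pos: [0.4763, -0.1306, 0.1564]
tool_rot: [0.024, -0.006, 1.0, -0.007]
wrist_force: [-0.8, 0.6, -0.1]
gripper_width: 0.0856
```

```bash
python3 - <<'E'
from h import *
st()
c=cam('wrist','w11')
E
```

```text
t 25.23 tcp [ 0.4763 -0.1306  0.1564] yaw -3.128 zax [ 0.048 -0.013 -0.999] w 0.0856 F [-0.8  0.6 -0.1] j1 -0.54 j6 -0.55
```

View pics/w11.png

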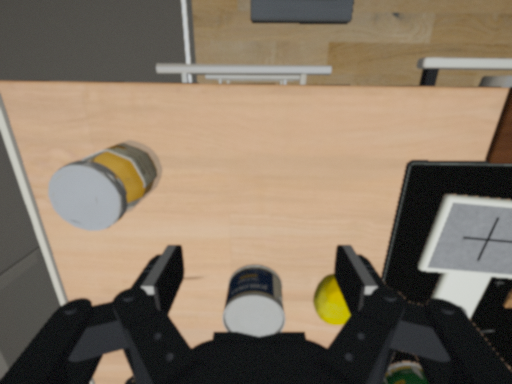

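```bash
python3 - <<'E'
from h import *
c=load('wrist');cv2.imwrite('pics/w11c.png',cv2.resize(c['img'][130:240,40:170,::-1],None,fx=5.5,fy=5.5,interpolation=cv2.INTER_CUBIC))
E
```

```text
(no output)
```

View pics/w11c.png

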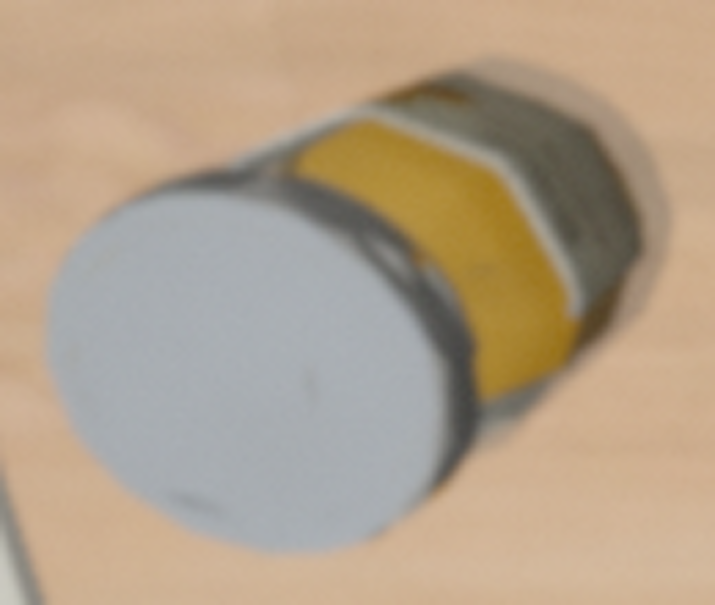

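>>> send_rows --commands '[{"grip":-1,"dx":0.03,"dy":-0.05,"dz":0,"roll":0},{"grip":-1,"dx":0.03,"dy":-0.05,"dz":0.01,"roll":0},{"grip":-1,"dx":0.02,"dy":-0.03,"dz":0.015,"roll":0},{"grip":-1,"dx":0,"dy":0,"dz":0,"roll":0}]'

```text
t: 25.78
tcp_pos: [0.4023, -0.2641, 0.1359]
tool_rot: [0.028, -0.011, 0.999, -0.01]
wrist_force: [-0.0, 0.2, 1.1]
gripper_width: 0.0856
```

```bash
python3 - <<'E'
from h import *
st()
c=cam('wrist','w12');cv2.imwrite('pics/w12c.png',cv2.resize(c['img'][130:330,150:380,::-1],None,fx=3,fy=3,interpolation=cv2.INTER_CUBIC))
E
```

```text
t 25.77 tcp [ 0.4023 -0.2641  0.1359] yaw -3.119 zax [ 0.056 -0.02  -0.998] w 0.0856 F [-0.   0.2  1.1] j1 -0.87 j6 -0.90
```

View pics/w12c.png

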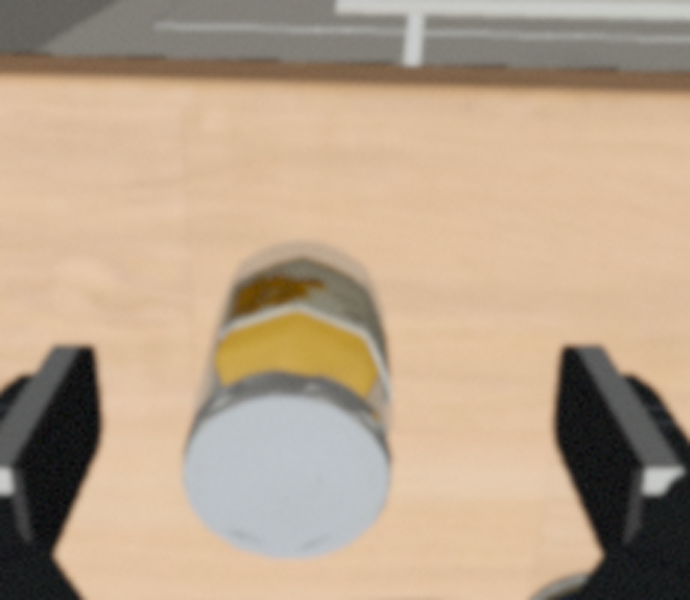

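```bash
python3 - <<'E'
from h import *
from scipy.ndimage import map_coordinates
c=load('wrist');P=cloud(c);p=P[130:330,200:300].reshape(-1,3);p=p[(p[:,2]>.088)&(p[:,2]<.11)];m=(p.min(0)+p.max(0))/2;print(len(p),p.min(0),p.max(0),m)
def unwrap(c,xy,r=.0305):
    th=np.radians(np.arange(60,320,1.));zs=np.arange(.095,0,-.001)
    T,Z=np.meshgrid(th,zs)
    pts=np.stack([xy[0]+r*np.cos(T),xy[1]+r*np.sin(T),Z],-1)
    q=(pts-c['position'])@rot(c['attitude']);K=c['K']
    u=K[0,0]*q[...,0]/-q[...,2]+K[0,2];v=K[1,1]*-q[...,1]/-q[...,2]+K[1,2]
    im=cv2.remap(c['img'][:,:,::-1].copy(),u.astype(np.float32),v.astype(np.float32),cv2.INTER_CUBIC)
    d=np.array(c['position'])[:2]-xy
    vis=(np.cos(T)*d[0]+np.sin(T)*d[1])>r
    im[~vis]=0
    return im
a=unwrap(c,m[:2]);b=unwrap(load('scene'),np.array([.4735,-.2753]))
im=cv2.resize(np.vstack([a,np.full((5,a.shape[1],3),255,np.uint8),b]),None,fx=3,fy=3,interpolation=cv2.INTER_CUBIC)
for k in range(60,320,20): cv2.putText(im,str(k),((k-60)*3,12),0,.4,(0,255,0),1);cv2.line(im,((k-60)*3,0),((k-60)*3,590),(0,255,0),1)
cv2.imwrite('pics/unw.png',im)
E
```

```text
3302 [ 0.44302619 -0.30483547  0.08800347] [ 0.50333279 -0.24543313  0.09669691] [ 0.47317949 -0.2751343   0.09235019]
```

View pics/unw.png

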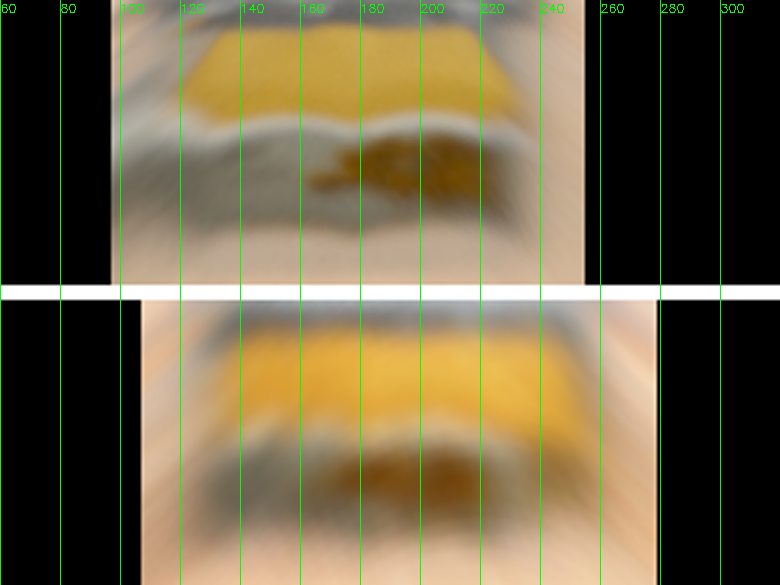

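```bash
cat >> h.py <<'E'
def unwrap(img,c,xy,r=.0305,lo=0,hi=360,ztop=.095):
    th=np.radians(np.arange(lo,hi,1.));zs=np.arange(ztop,ztop-.095,-.001)
    T,Z=np.meshgrid(th,zs)
    pts=np.stack([xy[0]+r*np.cos(T),xy[1]+r*np.sin(T),Z],-1)
    q=(pts-c['position'])@rot(c['attitude']);K=c['K']
    u=K[0,0]*q[...,0]/-q[...,2]+K[0,2];v=K[1,1]*-q[...,1]/-q[...,2]+K[1,2]
    im=cv2.remap(img,u.astype(np.float32),v.astype(np.float32),cv2.INTER_CUBIC)
    d=np.array(c['position'])[:2]-xy
    im[~((np.cos(T)*d[0]+np.sin(T)*d[1])>r)]=0
    return im
E
python3 - <<'E'
from h import *
c=load('wrist');s=manip.observe()
# camera pose relative to tool, to rebuild w11 pose
T=rot(s['tool_rot']);Rc=T.T@rot(c['attitude']);tc=T.T@(c['position']-s['tcp_pos'])
T1=rot(np.array([.024,-.006,1.0,-.007])/np.linalg.norm([.024,-.006,1.0,-.007]))
c1=dict(K=c['K'],attitude=T1@Rc,position=np.array([.4763,-.1306,.1564])+T1@tc)
img=cv2.imread('pics/w11.png')
xy=np.array([.4732,-.2752])
print(proj(c1,(*xy,.095)),proj(c1,(*xy,0)))
a=unwrap(img,c1,xy,lo=30,hi=290);b=unwrap(c['img'][:,:,::-1].copy(),c,xy,lo=30,hi=290)
im=cv2.resize(np.vstack([a,b]),None,fx=3,fy=3,interpolation=cv2.INTER_CUBIC)
for k in range(30,290,20): cv2.putText(im,str(k),((k-30)*3,12),0,.4,(0,255,0),1);cv2.line(im,((k-30)*3,0),((k-30)*3,590),(0,255,0),1)
cv2.imwrite('pics/unw2.png',im)
E
```

```text
(np.float64(83.80414888545704), np.float64(200.19508350498828)) (np.float64(135.16688880303002), np.float64(167.4203952836004))
```

View pics/unw2.png

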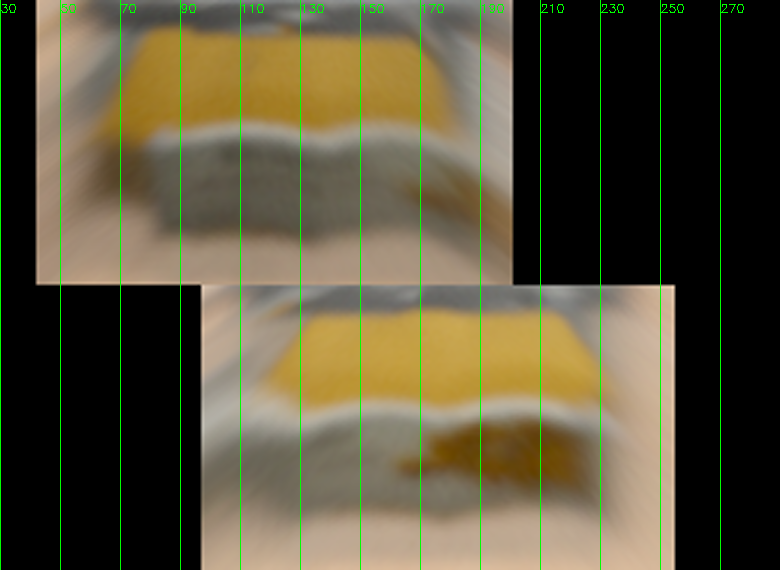

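>>> send_rows --commands '[{"grip":-1,"dx":-0.025,"dy":-0.023,"dz":0,"roll":0},{"grip":-1,"dx":0,"dy":0,"dz":0,"roll":-0.18},{"grip":-1,"dx":0,"dy":0,"dz":0,"roll":-0.18},{"grip":-1,"dx":0,"dy":0,"dz":0,"roll":-0.18},{"grip":-1,"dx":0,"dy":0,"dz":0,"roll":-0.18},{"grip":-1,"dx":0,"dy":0,"dz":0,"roll":0}]'

```text
t: 26.58
tcp_pos: [0.4374, -0.2804, 0.1466]
tool_rot: [0.025, -0.377, 0.925, -0.023]
wrist_force: [-0.5, -0.3, 0.4]
gripper_width: 0.0851
```

```bash
python3 - <<'E'
from h import *
st()
c=cam('wrist','w13');print(c['position'])
P=cloud(c);p=P.reshape(-1,3);p=p[(p[:,2]>.088)&(p[:,2]<.11)&(p[:,0]>.43)&(p[:,0]<.52)&(abs(p[:,1]+.275)<.045)];m=(p.min(0)+p.max(0))/2;print(len(p),p.min(0),p.max(0),m)
b=unwrap(c['img'][:,:,::-1].copy(),c,m[:2],lo=80,hi=340)
im=cv2.resize(b,None,fx=3,fy=3,interpolation=cv2.INTER_CUBIC)
for k in range(80,340,20): cv2.putText(im,str(k),((k-80)*3,12),0,.4,(0,255,0),1);cv2.line(im,((k-80)*3,0),((k-80)*3,590),(0,255,0),1)
cv2.imwrite('pics/unw3.png',im)
E
```

```text
t 26.57 tcp [ 0.4374 -0.2804  0.1466] yaw -2.366 zax [ 0.064 -0.024 -0.998] w 0.0851 F [-0.5 -0.3  0.4] j1 -0.84 j6 -1.61
[ 0.36843837 -0.33542164  0.28610634]
3675 [ 0.44385364 -0.30503109  0.08805152] [ 0.50367715 -0.24550807  0.09716334] [ 0.47376539 -0.27526958  0.09260743]
```

View pics/w13.png

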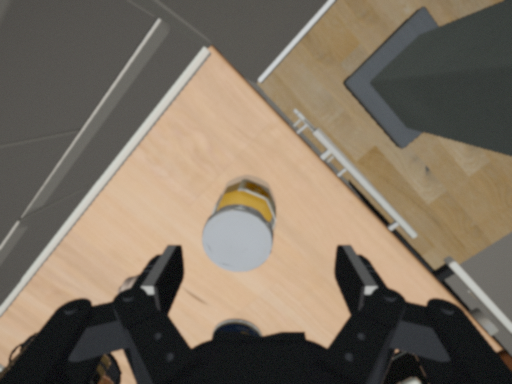

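View pics/unw3.png

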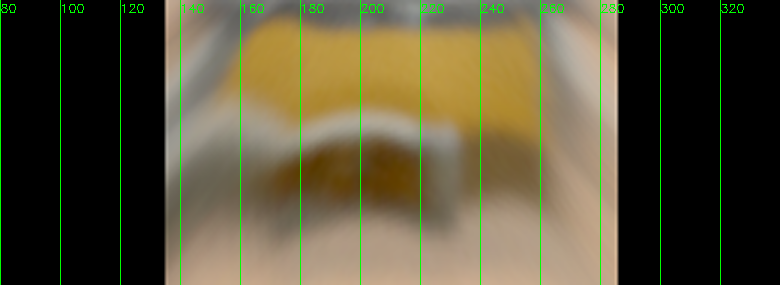

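>>> send_rows --commands '[{"grip":-1,"dx":0,"dy":0,"dz":-0.06,"roll":0},{"grip":-1,"dx":0,"dy":0,"dz":0,"roll":0},{"grip":-1,"dx":0,"dy":0,"dz":0,"roll":0}]'

```text
t: 27.0
tcp_pos: [0.4346, -0.277, 0.2085]
tool_rot: [0.025, -0.372, 0.928, -0.023]
wrist_force: [-0.2, -0.1, 0.5]
gripper_width: 0.0856
```

```bash
python3 - <<'E'
from h import *
st()
E
```

```text
t 27.00 tcp [ 0.4346 -0.277   0.2085] yaw -2.377 zax [ 0.064 -0.024 -0.998] w 0.0856 F [-0.2 -0.1  0.5] j1 -0.84 j6 -1.60
```

>>> send_rows --commands '[{"grip":-1,"dx":0,"dy":0,"dz":0.01,"roll":0},{"grip":-1,"dx":0,"dy":0,"dz":0.01,"roll":0},{"grip":-1,"dx":0,"dy":0,"dz":0.01,"roll":0},{"grip":-1,"dx":0,"dy":0,"dz":0.01,"roll":0},{"grip":-1,"dx":0,"dy":0,"dz":0.01,"roll":0},{"grip":-1,"dx":0,"dy":0,"dz":0,"roll":0}]'

```text
t: 27.75
tcp_pos: [0.437, -0.2766, 0.1516]
tool_rot: [0.025, -0.371, 0.928, -0.021]
wrist_force: [0.1, -0.7, 0.8]
gripper_width: 0.0854
```

```bash
python3 - <<'E'
from h import *
st()
E
```

```text
t 27.75 tcp [ 0.437  -0.2766  0.1516] yaw -2.380 zax [ 0.061 -0.02  -0.998] w 0.0854 F [ 0.1 -0.7  0.8] j1 -0.84 j6 -1.60
```

```bash
python3 - <<'E'
from h import *
to(.4737,-.2753,.11)
to(.4737,-.2753,.053)
E
```

```text
t 27.75 tcp [ 0.437  -0.2766  0.1516] yaw -2.380 zax [ 0.061 -0.02  -0.998] w 0.0854 F [ 0.1 -0.7  0.8] j1 -0.84 j6 -1.60
tool delta [-0.0262 -0.0219  0.0437] roll None
t 27.75 tcp [ 0.437  -0.2766  0.1516] yaw -2.380 zax [ 0.061 -0.02  -0.998] w 0.0854 F [ 0.1 -0.7  0.8] j1 -0.84 j6 -1.60
tool delta [-0.0245 -0.0186  0.1006] roll None
```

>>> send_rows --commands '[{"grip":-1,"dx":-0.014,"dy":-0.012,"dz":0,"roll":0},{"grip":-1,"dx":-0.014,"dy":-0.011,"dz":0.01,"roll":0},{"grip":-1,"dx":0,"dy":0,"dz":0.012,"roll":0},{"grip":-1,"dx":0,"dy":0,"dz":0.012,"roll":0},{"grip":-1,"dx":0,"dy":0,"dz":0,"roll":0}]'

```text
t: 28.38
tcp_pos: [0.4756, -0.2753, 0.1192]
tool_rot: [0.025, -0.371, 0.928, -0.021]
wrist_force: [-0.0, 0.1, 1.3]
gripper_width: 0.0854
```

```bash
python3 - <<'E'
from h import *
to(.4737,-.2753,.053)
c=cam('wrist','w14')
E
```

```text
t 28.38 tcp [ 0.4756 -0.2753  0.1192] yaw -2.381 zax [ 0.062 -0.021 -0.998] w 0.0854 F [-0.   0.1  1.3] j1 -0.78 j6 -1.54
tool delta [0.0033 0.0051 0.0659] roll None
```

View pics/w14.png

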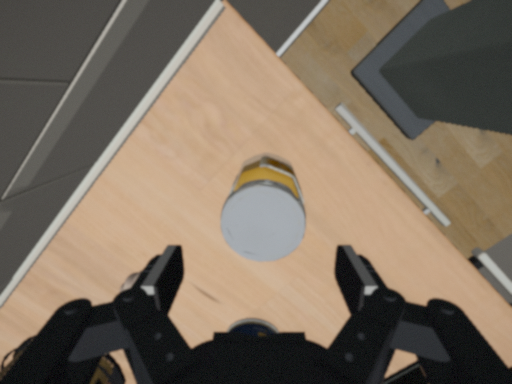

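>>> send_rows --commands '[{"grip":-1,"dx":0.003,"dy":0.005,"dz":0.012,"roll":0},{"grip":-1,"dx":0,"dy":0,"dz":0.013,"roll":0},{"grip":-1,"dx":0,"dy":0,"dz":0.013,"roll":0},{"grip":-1,"dx":0,"dy":0,"dz":0.013,"roll":0},{"grip":-1,"dx":0,"dy":0,"dz":0.01,"roll":0},{"grip":-1,"dx":0,"dy":0,"dz":0,"roll":0}]'

```text
t: 29.18
tcp_pos: [0.4732, -0.2754, 0.0542]
tool_rot: [0.025, -0.37, 0.928, -0.022]
wrist_force: [-0.6, -0.4, 0.6]
gripper_width: 0.0853
```

```bash
python3 - <<'E'
from h import *
to(.4737,-.2753,.053)
E
```

```text
t 29.18 tcp [ 0.4732 -0.2754  0.0542] yaw -2.382 zax [ 0.062 -0.022 -0.998] w 0.0853 F [-0.6 -0.4  0.6] j1 -0.78 j6 -1.54
tool delta [-0.0004 -0.0002  0.0012] roll None
```

>>> send_rows --commands '[{"grip":1,"dx":0,"dy":0,"dz":0,"roll":0},{"grip":1,"dx":0,"dy":0,"dz":0,"roll":0},{"grip":1,"dx":0,"dy":0,"dz":0,"roll":0},{"grip":1,"dx":0,"dy":0,"dz":0,"roll":0},{"grip":1,"dx":0,"dy":0,"dz":0,"roll":0}]'

```text
t: 29.8
tcp_pos: [0.4735, -0.2757, 0.0557]
tool_rot: [0.025, -0.37, 0.928, -0.022]
wrist_force: [-0.0, -0.3, -1.6]
gripper_width: 0.0613
```

```bash
python3 - <<'E'
from h import *
st()
E
```

```text
t 29.80 tcp [ 0.4735 -0.2757  0.0557] yaw -2.382 zax [ 0.063 -0.023 -0.998] w 0.0613 F [-0.  -0.3 -1.6] j1 -0.78 j6 -1.54
```

>>> send_rows --commands '[{"grip":1,"dx":0,"dy":0,"dz":-0.015,"roll":0},{"grip":1,"dx":0,"dy":0,"dz":-0.02,"roll":0},{"grip":1,"dx":0,"dy":0,"dz":-0.02,"roll":0},{"grip":1,"dx":0,"dy":0,"dz":-0.02,"roll":0},{"grip":1,"dx":0,"dy":0,"dz":-0.02,"roll":0},{"grip":1,"dx":-0.028,"dy":0.02,"dz":0,"roll":0},{"grip":1,"dx":-0.028,"dy":0.02,"dz":0,"roll":0},{"grip":1,"dx":-0.028,"dy":0.02,"dz":0,"roll":0},{"grip":1,"dx":-0.028,"dy":0.02,"dz":0,"roll":0},{"grip":1,"dx":-0.028,"dy":0.02,"dz":0,"roll":0},{"grip":1,"dx":0,"dy":0,"dz":0,"roll":0}]'

```text
t: 31.18
tcp_pos: [0.5003, -0.0996, 0.1593]
tool_rot: [0.026, -0.37, 0.929, -0.023]
wrist_force: [1.0, -0.9, -4.8]
gripper_width: 0.0613
```

```bash
python3 - <<'E'
from h import *
to(.5512,.1415,.1432,1.106)
E
```

```text
t 31.18 tcp [ 0.5003 -0.0996  0.1593] yaw -2.383 zax [ 0.065 -0.024 -0.998] w 0.0613 F [ 1.  -0.9 -4.8] j1 -0.46 j6 -1.22
tool delta [-0.2022  0.1411  0.0137] roll 2.794
```

>>> send_rows --commands '[{"grip":1,"dx":-0.028,"dy":0.02,"dz":0,"roll":0},{"grip":1,"dx":-0.028,"dy":0.02,"dz":0,"roll":0},{"grip":1,"dx":-0.028,"dy":0.02,"dz":0,"roll":0},{"grip":1,"dx":-0.028,"dy":0.02,"dz":0,"roll":0},{"grip":1,"dx":-0.028,"dy":0.02,"dz":0,"roll":0},{"grip":1,"dx":-0.028,"dy":0.02,"dz":0,"roll":0},{"grip":1,"dx":-0.015,"dy":0.01,"dz":0.006,"roll":0},{"grip":1,"dx":0,"dy":0,"dz":0,"roll":0}]'

```text
t: 32.17
tcp_pos: [0.547, 0.1211, 0.1544]
tool_rot: [0.027, -0.367, 0.929, -0.025]
wrist_force: [0.6, -0.6, -4.8]
gripper_width: 0.0616
```

```bash
python3 - <<'E'
from h import *
to(.5512,.1415,.1432,1.106)
E
```

```text
t 32.17 tcp [0.547  0.1211 0.1544] yaw -2.388 zax [ 0.068 -0.027 -0.997] w 0.0616 F [ 0.6 -0.6 -4.8] j1 -0.00 j6 -0.75
tool delta [-0.0167  0.0127  0.0109] roll 2.789
```

>>> send_rows --commands '[{"grip":1,"dx":-0.016,"dy":0.012,"dz":0.01,"roll":0},{"grip":1,"dx":0,"dy":0,"dz":0,"roll":0.17},{"grip":1,"dx":0,"dy":0,"dz":0,"roll":0.17},{"grip":1,"dx":0,"dy":0,"dz":0,"roll":0.17},{"grip":1,"dx":0,"dy":0,"dz":0,"roll":0.17},{"grip":1,"dx":0,"dy":0,"dz":0,"roll":0.17},{"grip":1,"dx":0,"dy":0,"dz":0,"roll":0.17},{"grip":1,"dx":0,"dy":0,"dz":0,"roll":0.17},{"grip":1,"dx":0,"dy":0,"dz":0,"roll":0.17},{"grip":1,"dx":0,"dy":0,"dz":0,"roll":0.17},{"grip":1,"dx":0,"dy":0,"dz":0,"roll":0.17},{"grip":1,"dx":0,"dy":0,"dz":0,"roll":0.17}]'

```text
t: 33.67
tcp_pos: [0.5508, 0.1371, 0.1369]
tool_rot: [0.033, 0.56, 0.828, 0.005]
wrist_force: [-0.4, 0.3, -4.8]
gripper_width: 0.0611
```

```bash
python3 - <<'E'
from h import *
to(.5512,.1415,.1432,1.106)
E
```

```text
t 33.67 tcp [0.5508 0.1371 0.1369] yaw 1.952 zax [ 0.06  -0.029 -0.998] w 0.0611 F [-0.4  0.3 -4.8] j1 0.03 j6 1.22
tool delta [ 0.0036  0.0023 -0.0064] roll 0.846
```

>>> send_rows --commands '[{"grip":1,"dx":0.004,"dy":0.002,"dz":-0.006,"roll":0.17},{"grip":1,"dx":0,"dy":0,"dz":0,"roll":0.17},{"grip":1,"dx":0,"dy":0,"dz":0,"roll":0.17},{"grip":1,"dx":0,"dy":0,"dz":0,"roll":0.17},{"grip":1,"dx":0,"dy":0,"dz":0,"roll":0.16},{"grip":1,"dx":0,"dy":0,"dz":0,"roll":0}]'

```text
t: 34.42
tcp_pos: [0.5505, 0.1402, 0.1393]
tool_rot: [0.027, 0.857, 0.514, 0.017]
wrist_force: [-0.7, -1.7, -5.5]
gripper_width: 0.0614
```

```bash
python3 - <<'E'
from h import *
to(.5512,.1415,.1432,1.106)
c=cam('scene','s15');cv2.imwrite('pics/s15c.png',cv2.resize(c['img'][110:190,180:270,::-1],None,fx=7,fy=7,interpolation=cv2.INTER_CUBIC))
for z in (.0875,.135): print((np.array(proj(c,(.5512,.1415,z)))-np.array([180,110]))*7)
E
```

```text
t 34.42 tcp [0.5505 0.1402 0.1393] yaw 1.080 zax [ 0.056 -0.03  -0.998] w 0.0614 F [-0.7 -1.7 -5.5] j1 0.04 j6 2.10
tool delta [ 0.0015  0.0002 -0.0039] roll -0.026
[309.18593308 385.87907363]
[301.51904999 298.92120709]
```

View pics/s15c.png

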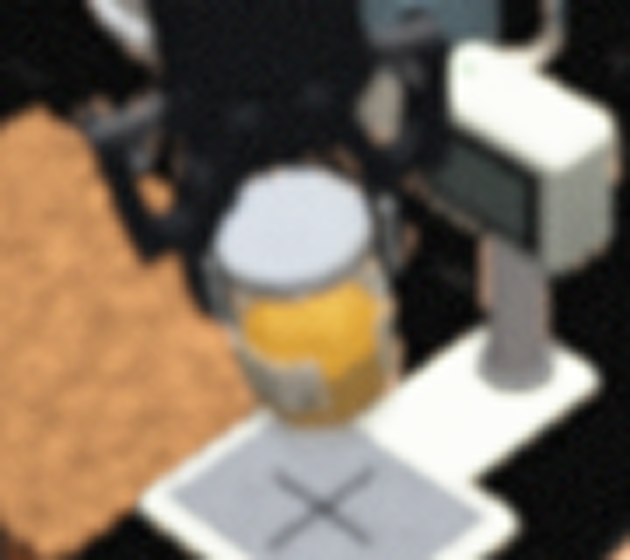

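>>> send_rows --commands '[{"grip":1,"dx":0.001,"dy":0,"dz":-0.003,"roll":-0.02},{"grip":1,"dx":0,"dy":0,"dz":0,"roll":0},{"grip":1,"dx":0,"dy":0,"dz":0,"roll":0},{"grip":1,"dx":0,"dy":0,"dz":0,"roll":0},{"grip":1,"dx":0,"dy":0,"dz":0,"roll":0},{"grip":1,"dx":0,"dy":0,"dz":0,"roll":0},{"grip":1,"dx":0,"dy":0,"dz":0,"roll":0},{"grip":1,"dx":0,"dy":0,"dz":0,"roll":0},{"grip":1,"dx":0,"dy":0,"dz":0,"roll":0}]'

```text
t: 35.6
tcp_pos: [0.5508, 0.1411, 0.1422]
tool_rot: [0.027, 0.85, 0.527, 0.016]
wrist_force: [0.1, -0.4, -4.1]
gripper_width: 0.0612
```

```bash
python3 - <<'E'
from h import *
to(.5512,.1415,.1432,1.106+2.094)
E
```

```text
t 35.60 tcp [0.5508 0.1411 0.1422] yaw 1.110 zax [ 0.056 -0.03  -0.998] w 0.0612 F [ 0.1 -0.4 -4.1] j1 0.04 j6 2.07
tool delta [ 0.0005  0.0002 -0.001 ] roll -2.09
```

>>> send_rows --commands '[{"grip":1,"dx":0,"dy":0,"dz":0,"roll":-0.18},{"grip":1,"dx":0,"dy":0,"dz":0,"roll":-0.18},{"grip":1,"dx":0,"dy":0,"dz":0,"roll":-0.18},{"grip":1,"dx":0,"dy":0,"dz":0,"roll":-0.18},{"grip":1,"dx":0,"dy":0,"dz":0,"roll":-0.18},{"grip":1,"dx":0,"dy":0,"dz":0,"roll":-0.18},{"grip":1,"dx":0,"dy":0,"dz":0,"roll":-0.18},{"grip":1,"dx":0,"dy":0,"dz":0,"roll":-0.18},{"grip":1,"dx":0,"dy":0,"dz":0,"roll":-0.18},{"grip":1,"dx":0,"dy":0,"dz":0,"roll":-0.18},{"grip":1,"dx":0,"dy":0,"dz":0,"roll":-0.18},{"grip":1,"dx":0,"dy":0,"dz":0,"roll":0}]'

```text
t: 37.1
tcp_pos: [0.5509, 0.1411, 0.1423]
tool_rot: [0.028, -0.006, 0.999, -0.015]
wrist_force: [-0.8, -1.1, -4.6]
gripper_width: 0.0614
```

```bash
python3 - <<'E'
from h import *
to(.5512,.1415,.1432,1.106+2.094)
E
```

```text
t 37.10 tcp [0.5509 0.1411 0.1423] yaw -3.129 zax [ 0.056 -0.03  -0.998] w 0.0614 F [-0.8 -1.1 -4.6] j1 0.04 j6 0.03
tool delta [-0.0004  0.0004 -0.0009] roll -0.046
```

>>> send_rows --commands '[{"grip":1,"dx":0,"dy":0,"dz":0,"roll":-0.045},{"grip":1,"dx":0,"dy":0,"dz":0,"roll":0},{"grip":1,"dx":0,"dy":0,"dz":0,"roll":0},{"grip":1,"dx":0,"dy":0,"dz":0,"roll":0},{"grip":1,"dx":0,"dy":0,"dz":0,"roll":0},{"grip":1,"dx":0,"dy":0,"dz":0,"roll":0},{"grip":1,"dx":0,"dy":0,"dz":0,"roll":0},{"grip":1,"dx":0,"dy":0,"dz":0,"roll":0},{"grip":1,"dx":0,"dy":0,"dz":0,"roll":0}]'

```text
t: 38.22
tcp_pos: [0.5509, 0.141, 0.1423]
tool_rot: [0.028, -0.021, 0.999, -0.016]
wrist_force: [0.4, 0.1, -5.0]
gripper_width: 0.0614
```

```bash
python3 - <<'E'
from h import *
to(.5512,.1415,.1432,1.106+2*2.094)
c=cam('scene','s16');cv2.imwrite('pics/s16c.png',cv2.resize(c['img'][110:190,180:270,::-1],None,fx=7,fy=7,interpolation=cv2.INTER_CUBIC))
E
```

```text
t 38.23 tcp [0.5509 0.141  0.1423] yaw -3.098 zax [ 0.056 -0.03  -0.998] w 0.0614 F [ 0.4  0.1 -5. ] j1 0.04 j6 -0.01
tool delta [-0.0004  0.0004 -0.0009] roll -2.109
```

View pics/s16c.png

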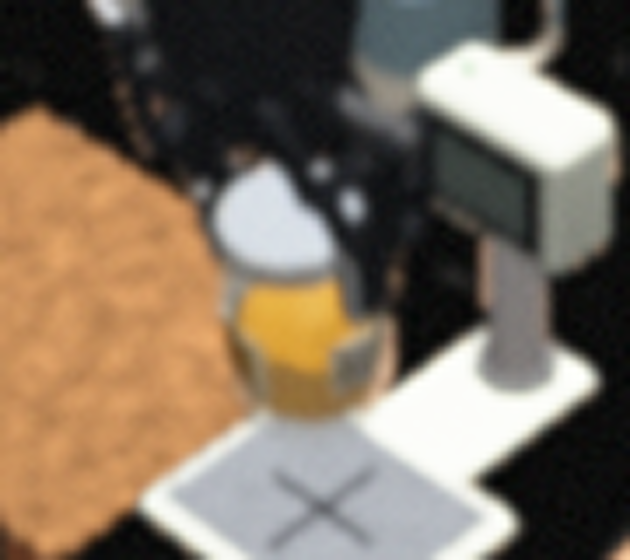

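>>> send_rows --commands '[{"grip":1,"dx":0,"dy":0,"dz":0,"roll":-0.18},{"grip":1,"dx":0,"dy":0,"dz":0,"roll":-0.18},{"grip":1,"dx":0,"dy":0,"dz":0,"roll":-0.18},{"grip":1,"dx":0,"dy":0,"dz":0,"roll":-0.18},{"grip":1,"dx":0,"dy":0,"dz":0,"roll":-0.18},{"grip":1,"dx":0,"dy":0,"dz":0,"roll":-0.18},{"grip":1,"dx":0,"dy":0,"dz":0,"roll":-0.18},{"grip":1,"dx":0,"dy":0,"dz":0,"roll":-0.18},{"grip":1,"dx":0,"dy":0,"dz":0,"roll":-0.18},{"grip":1,"dx":0,"dy":0,"dz":0,"roll":-0.18},{"grip":1,"dx":0,"dy":0,"dz":0,"roll":-0.18},{"grip":1,"dx":0,"dy":0,"dz":0,"roll":-0.06}]'

```text
t: 39.78
tcp_pos: [0.5509, 0.1411, 0.1423]
tool_rot: [-0.0, 0.879, -0.475, 0.032]
wrist_force: [1.0, 0.4, -3.9]
gripper_width: 0.0613
```

>>> send_rows --commands '[{"grip":1,"dx":0,"dy":0,"dz":0,"roll":0},{"grip":1,"dx":0,"dy":0,"dz":0,"roll":0},{"grip":1,"dx":0,"dy":0,"dz":0,"roll":0},{"grip":1,"dx":0,"dy":0,"dz":0,"roll":0},{"grip":1,"dx":0,"dy":0,"dz":0,"roll":0},{"grip":1,"dx":0,"dy":0,"dz":0,"roll":0},{"grip":1,"dx":0,"dy":0,"dz":0,"roll":0},{"grip":1,"dx":0,"dy":0,"dz":0,"roll":0},{"grip":1,"dx":0,"dy":0,"dz":0,"roll":0}]'

```text
t: 40.9
tcp_pos: [0.5509, 0.1411, 0.1423]
tool_rot: [-0.0, 0.878, -0.477, 0.032]
wrist_force: [0.3, 0.4, -4.3]
gripper_width: 0.0616
```

```bash
python3 - <<'E'
from h import *
to(.5512,.1415,.1432,1.106+2*2.094)
c=cam('scene','s17');cv2.imwrite('pics/s17c.png',cv2.resize(c['img'][110:190,180:270,::-1],None,fx=7,fy=7,interpolation=cv2.INTER_CUBIC))
E
```

```text
t 40.90 tcp [0.5509 0.1411 0.1423] yaw -0.996 zax [ 0.056 -0.03  -0.998] w 0.0616 F [ 0.3  0.4 -4.3] j1 0.04 j6 -2.11
tool delta [-0.0001 -0.0005 -0.0009] roll -0.007
```

View pics/s17c.png

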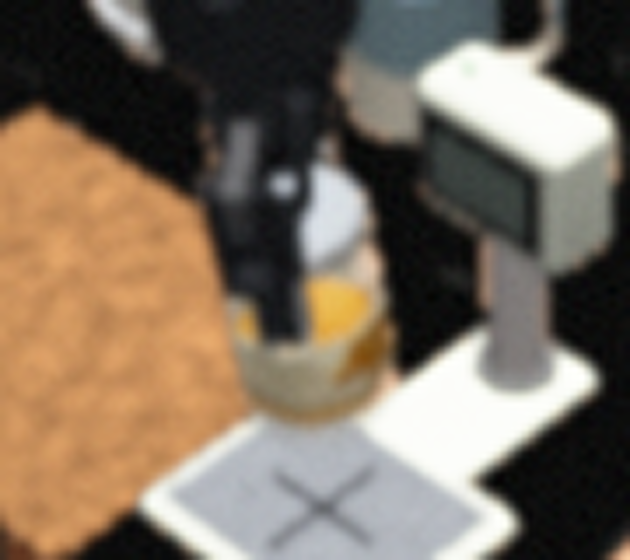

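>>> send_rows --commands '[{"grip":1,"dx":0,"dy":0,"dz":0,"roll":0.17},{"grip":1,"dx":0,"dy":0,"dz":0,"roll":0.17},{"grip":1,"dx":0,"dy":0,"dz":0,"roll":0.17},{"grip":1,"dx":0,"dy":0,"dz":0,"roll":0.17},{"grip":1,"dx":0,"dy":0,"dz":0,"roll":0.17},{"grip":1,"dx":0,"dy":0,"dz":0,"roll":0.17},{"grip":1,"dx":0,"dy":0,"dz":0,"roll":0.17},{"grip":1,"dx":0,"dy":0,"dz":0,"roll":0.17},{"grip":1,"dx":0,"dy":0,"dz":0,"roll":0}]'

```text
t: 42.08
tcp_pos: [0.5509, 0.141, 0.1423]
tool_rot: [0.021, -0.363, 0.931, -0.024]
wrist_force: [0.2, -0.2, -4.6]
gripper_width: 0.0612
```

```bash
python3 - <<'E'
from h import *
to(.588,.27,.1,-2.382)
E
```

```text
t 42.08 tcp [0.5509 0.141  0.1423] yaw -2.397 zax [ 0.056 -0.03  -0.998] w 0.0612 F [ 0.2 -0.2 -4.6] j1 0.04 j6 -0.71
tool delta [-0.1137  0.0723  0.0405] roll -0.015
```

>>> send_rows --commands '[{"grip":1,"dx":-0.028,"dy":0.018,"dz":0,"roll":0},{"grip":1,"dx":-0.028,"dy":0.018,"dz":0,"roll":0},{"grip":1,"dx":-0.028,"dy":0.018,"dz":0.01,"roll":0},{"grip":1,"dx":-0.028,"dy":0.018,"dz":0.01,"roll":0},{"grip":1,"dx":0,"dy":0,"dz":0.01,"roll":0},{"grip":1,"dx":0,"dy":0,"dz":0.01,"roll":0},{"grip":1,"dx":0,"dy":0,"dz":0,"roll":0}]'

```text
t: 42.95
tcp_pos: [0.5875, 0.2716, 0.0987]
tool_rot: [0.021, -0.375, 0.926, -0.025]
wrist_force: [-1.0, -0.1, -4.7]
gripper_width: 0.0614
```

```bash
python3 - <<'E'
from h import *
to(.588,.27,.065,-2.382)
c=cam('scene','s18');cv2.imwrite('pics/s18c.png',cv2.resize(c['img'][90:220,130:290,::-1],None,fx=4,fy=4,interpolation=cv2.INTER_CUBIC))
E
```

```text
t 42.95 tcp [0.5875 0.2716 0.0987] yaw -2.372 zax [ 0.057 -0.031 -0.998] w 0.0614 F [-1.  -0.1 -4.7] j1 0.25 j6 -0.52
tool delta [0.0014 0.0006 0.0337] roll 0.01
```

View pics/s18c.png

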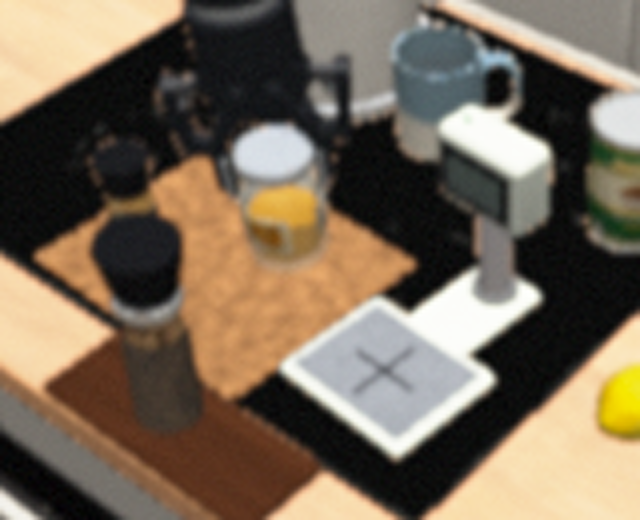

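>>> send_rows --commands '[{"grip":1,"dx":0,"dy":0,"dz":0.01,"roll":0},{"grip":1,"dx":0,"dy":0,"dz":0.01,"roll":0},{"grip":1,"dx":0,"dy":0,"dz":0.006,"roll":0},{"grip":1,"dx":0,"dy":0,"dz":0.003,"roll":0},{"grip":1,"dx":0,"dy":0,"dz":0,"roll":0}]'

```text
t: 43.62
tcp_pos: [0.5902, 0.2695, 0.0694]
tool_rot: [0.022, -0.374, 0.927, -0.025]
wrist_force: [0.1, 0.1, -4.2]
gripper_width: 0.0619
```

>>> send_rows --commands '[{"grip":1,"dx":0,"dy":0,"dz":0.003,"roll":0},{"grip":1,"dx":0,"dy":0,"dz":0.001,"roll":0},{"grip":1,"dx":0,"dy":0,"dz":0.001,"roll":0}]'

```text
t: 44.0
tcp_pos: [0.5909, 0.2696, 0.0649]
tool_rot: [0.022, -0.375, 0.927, -0.025]
wrist_force: [0.3, -0.2, 0.5]
gripper_width: 0.0613
```

>>> send_rows --commands '[{"grip":0,"dx":0,"dy":0,"dz":0,"roll":0},{"grip":-1,"dx":0,"dy":0,"dz":0,"roll":0},{"grip":-1,"dx":0,"dy":0,"dz":0,"roll":0},{"grip":-1,"dx":0,"dy":0,"dz":0,"roll":0},{"grip":-1,"dx":0,"dy":0,"dz":-0.02,"roll":0},{"grip":-1,"dx":0,"dy":0,"dz":-0.03,"roll":0},{"grip":-1,"dx":0,"dy":0,"dz":-0.04,"roll":0},{"grip":-1,"dx":0,"dy":0,"dz":-0.05,"roll":0},{"grip":-1,"dx":0,"dy":0,"dz":-0.05,"roll":0},{"grip":-1,"dx":0,"dy":0,"dz":0,"roll":0}]'

```text
t: 45.25
tcp_pos: [0.5798, 0.2759, 0.2717]
tool_rot: [0.028, -0.374, 0.926, -0.026]
wrist_force: [0.8, -0.4, 0.2]
gripper_width: 0.0854
```

```bash
python3 - <<'E'
from h import *
to(.5,0,.26,-2.382)
c=cam('scene','s19');cv2.imwrite('pics/s19c.png',cv2.resize(c['img'][60:220,110:310,::-1],None,fx=3.5,fy=3.5,interpolation=cv2.INTER_CUBIC))
E
```

```text
t 45.25 tcp [0.5798 0.2759 0.2717] yaw -2.372 zax [ 0.071 -0.027 -0.997] w 0.0854 F [ 0.8 -0.4  0.2] j1 0.26 j6 -0.51
tool delta [ 0.2494 -0.1421  0.0136] roll 0.01
```

View pics/s19c.png

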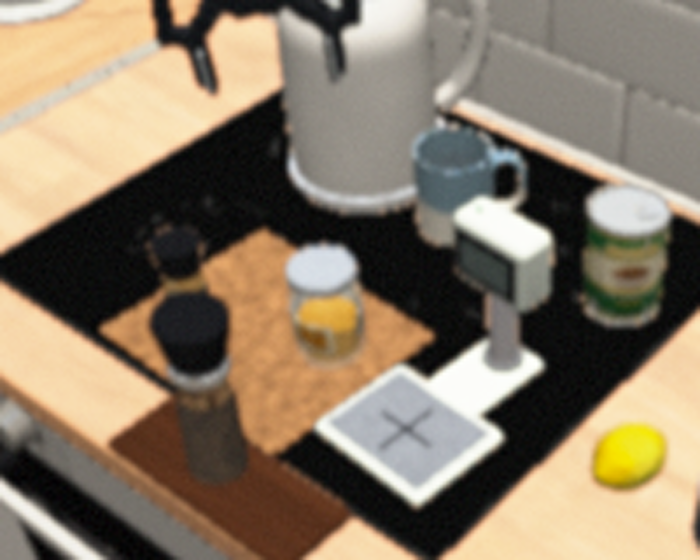

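>>> send_rows --commands '[{"grip":-1,"dx":0.04,"dy":-0.025,"dz":0,"roll":0},{"grip":-1,"dx":0.04,"dy":-0.025,"dz":0,"roll":0},{"grip":-1,"dx":0.05,"dy":-0.03,"dz":0,"roll":0},{"grip":-1,"dx":0.05,"dy":-0.03,"dz":0,"roll":0},{"grip":-1,"dx":0.05,"dy":-0.03,"dz":0,"roll":0},{"grip":-1,"dx":0.03,"dy":-0.03,"dz":0,"roll":0},{"grip":-1,"dx":0.03,"dy":-0.03,"dz":0,"roll":0},{"grip":-1,"dx":0,"dy":0,"dz":0,"roll":0}]'

```text
t: 46.3
tcp_pos: [0.5038, -0.0789, 0.2693]
tool_rot: [0.023, -0.375, 0.926, -0.024]
wrist_force: [-0.3, 0.2, -0.6]
gripper_width: 0.0854
```

```bash
python3 - <<'E'
from h import *
np.set_printoptions(precision=4,suppress=True)
st()
c=cam('top','t20');P=cloud(c)
cv2.imwrite('pics/t20c.png',cv2.resize(c['img'][40:270,0:400,::-1],None,fx=2,fy=2,interpolation=cv2.INTER_CUBIC))
def ctr(n,x0,x1,y0,y1,zlo,zhi):
    p=P.reshape(-1,3);p=p[(p[:,0]>x0)&(p[:,0]<x1)&(p[:,1]>y0)&(p[:,1]<y1)&(p[:,2]>zlo)&(p[:,2]<zhi)]
    print(n,len(p),p.min(0),p.max(0),(p.min(0)+p.max(0))/2) if len(p) else print(n,0)
ctr('honey',.52,.66,.22,.33,.085,.13);ctr('spice',.47,.58,.33,.45,.095,.14);ctr('mill',.36,.5,.16,.3,.165,.21)
ctr('tin',.59,.7,-.2,-.08,.05,.075)
h=np.clip(P[...,2]/.2,0,1);cv2.imwrite('pics/hm.png',cv2.resize((h[40:270,0:400]*255).astype(np.uint8),None,fx=2,fy=2))
E
```

```text
t 46.30 tcp [ 0.5038 -0.0789  0.2693] yaw -2.371 zax [ 0.061 -0.028 -0.998] w 0.0854 F [-0.3  0.2 -0.6] j1 -0.41 j6 -1.18
honey 375 [0.5614 0.2388 0.0859] [0.621  0.298  0.1081] [0.5912 0.2684 0.097 ]
spice 228 [0.505  0.3582 0.0981] [0.5477 0.4028 0.1199] [0.5263 0.3805 0.109 ]
mill 442 [0.3979 0.2011 0.176 ] [0.4559 0.259  0.1884] [0.4269 0.2301 0.1822]
tin 0
```

View pics/t20c.png

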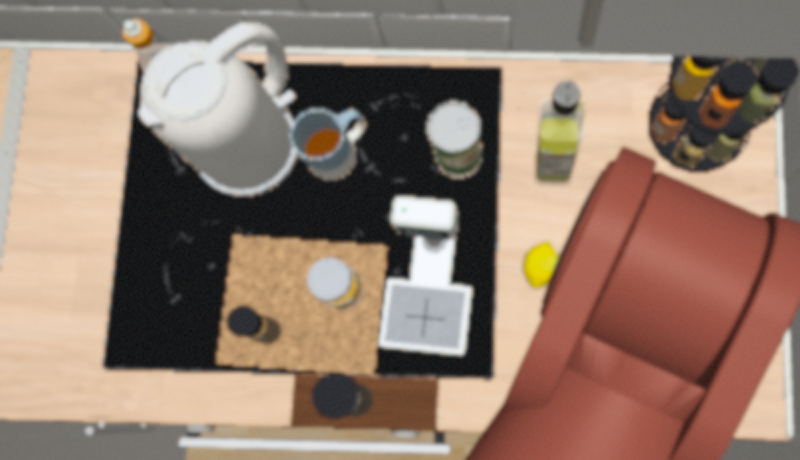

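View pics/hm.png

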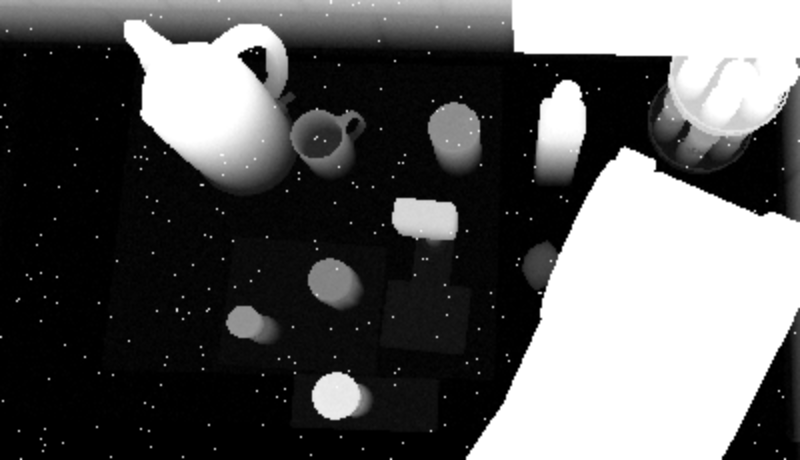

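```bash
python3 - <<'E'
from h import *
s=st()
print(manip.job_done())
E
```

```text
t 46.35 tcp [ 0.5039 -0.0776  0.2693] yaw -2.370 zax [ 0.061 -0.027 -0.998] w 0.0852 F [ 0.5  0.4 -0.3] j1 -0.41 j6 -1.18
the job is handed in; nothing more can be done
None
```

I finished the job and handed it in at about 46 s of the 210 s allowed; the hand-in reports no verdict.

- **Mill:** only the dark-content pepper mill stood on the scanner's foot. I stood it on the board at about (0.427, 0.230).
- **Spice jar and honey jar:** I held each over the cross with its label to the window. I then turned it anticlockwise by a third twice, holding for about a second each time.
- **On the mat:** the spice jar now stands at about (0.526, 0.381) and the honey jar at about (0.591, 0.268).
- **Green canister:** the pictures and the height map showed none, so I skipped it. The big kettle hides a small area behind it that I could not see.

**Last checks**
- **Standing items:** the last top view and height map showed the mill and both jars at the right heights, well inside the board and mat outlines. The gripper is open and clear of everything.
- **Label directions:** scene-camera pictures during the holds agreed with my estimates. The spice label came out within about 3°, and the edges of the honey jar's front and back labels were where expected.
- **Tilt:** the tool drifted to about 0.07 rad of tilt over the run. By my estimate the honey jar leaned up to about 0.13 rad while held, inside the 0.2 limit.
- **Not measured:** at the end the arm hid the low tin and garlic from the top camera, so I did not re-measure them. The arm did not go near them, and the wrist force showed no unexpected contact.

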